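Pack and lock the bench cutter in its cradle

TASK

The bench cutter stands loose in its cradle: fill the gap between its wooden foot and the clamp jaw with a coloured packer that drops in freely yet leaves no more play than the clamp's short travel can take up, standing it upright on the cradle bed midway along the jaw. Then take the orange hex key from its stand, feel for the hex socket at the bottom of the clamp's well, and turn it clockwise, a quarter turn at a time, until the jaw holds the cutter firmly; then lift the key out and stand it back in its stand. Do not shove the cutter about or knock the mist bottle or the paste cup over.

Things in the scene. Friction and masses are not known exactly. Their poses are not given: they have to be found in the camera images.
- cutter: bench cutter, 82 x 387 x 116 mm, 0.95 kg, loose on the cradle's bed (bed 10 mm above the bench), its long side within 1 mm of the rear fence. Origin mid underside, x from clamp to fence, y along it. Its wooden foot tops out 36 mm above the bench; from 12 mm inside the foot's edge the body rises to 76 mm; within 40 mm of the jaw's middle along y nothing is above 92 mm.
- cutter_side (a point): upper edge of the cutter's foot on its clamp side, opposite the jaw's middle, 36 mm above the bench; x points from the jaw into the cutter. The gap to fill is the distance along x from jaw_face to this point: 10.5 to 24 mm at the start, open along y and from above, down to the cradle bed 10 mm above the bench.
- clamp_jaw: steel jaw of the edge clamp, a plate 8 x 46 x 22 mm, 12 to 34 mm above the bench; its front face is at the origin's x, x points to the cutter, y along the jaw. 12 mm or more lie between the plate and the clamp block behind it.
- jaw_face (a point): middle of the jaw's front face at its upper edge, 34 mm above the bench, x to the cutter. The jaw moves +x by 3 mm per rad the screw turns clockwise (seen from above); at least 11.5 mm of travel are left at the start. Once it meets the packer, springs behind it yield 1 mm per 6 N (18 N per rad of screw), 6 mm at most. Firm is 10 N or more; 1.1 rad past first contact gives 20 N.
- well (a point): centre of the mouth of the round well in the top of the blue clamp block (60 x 54 mm, top 48 mm above the bench), x to the cutter, z up. Well: 25.5 mm wide with a chamfered rim, 10 mm deep. At its bottom is the screw's head with a hex socket on the well's axis, 21 mm across flats, 14 mm deep. How its flats lie is not known and must be felt. It turns with 0.1 to 0.2 N m and stays where left.
- key_grip (a point): grip point in the orange wing handle of the hex key, which stands upright in its stand, 0.15 kg. The handle is 48 mm long (x), 18 mm thick (y), 32 mm high; this point is 12 mm below its top, 104 mm above the key's tip. Grip across y. z up along the key.
- key_tip (a point): lower end of the hex key: a hex end 20 mm across flats and 34 mm long (its lowest 2 mm: 17.5 mm), then a round 16 mm shank up to the handle, 84 mm above this point; two of the flats face along +x and -x, the handle's length. z up along the key.
- hex_key: the same key; origin at its tip.
- stand_hole (a point): centre of the mouth of the round hole in the wooden key stand (70 x 70 mm, mouth 40 mm above the bench). The hole is 27 mm wide with a chamfered rim and 30 mm deep: the key's tip rests 10 mm above the bench. Three spare bits stick out up to 12 mm at its corners, 35 mm from the hole.
- packer_8_centre (a point): centre of the yellow packer, 8 mm thick: a plastic plate 8 x 40 x 52 mm (x thickness, y length, z height) standing on edge, 26 mm above its underside; its lowest 7 mm are 2 mm thinner. Yellow 8, red 13 and green 18 mm stand on three spots in any order. Grip the two ends (across y) in the upper half, so that the fingers stay above foot and jaw.
- packer_13_centre (a point): centre of the red packer, 13 mm thick: a plastic plate 13 x 40 x 52 mm (x thickness, y length, z height) standing on edge, 26 mm above its underside; its lowest 7 mm are 2 mm thinner. Yellow 8, red 13 and green 18 mm stand on three spots in any order. Grip the two ends (across y) in the upper half, so that the fingers stay above foot and jaw.
- packer_18_centre (a point): centre of the green packer, 18 mm thick: a plastic plate 18 x 40 x 52 mm (x thickness, y length, z height) standing on edge, 26 mm above its underside; its lowest 7 mm are 2 mm thinner. Yellow 8, red 13 and green 18 mm stand on three spots in any order. Grip the two ends (across y) in the upper half, so that the fingers stay above foot and jaw.
- packer_8: the yellow packer; origin at the centre of its underside.
- packer_13: the red packer; origin at the centre of its underside.
- packer_18: the green packer; origin at the centre of its underside.
- mist_bottle: bystander: small clear mist bottle, 36 mm wide, 129 mm high, loose; origin at the centre of its underside.
- paste_cup: bystander: small open plastic cup of paste, 63 mm wide, 36 mm high, loose; origin at the centre of its underside.

How it is judged:
By the outcome, as a careful person would: the job done as asked, in the order asked, and still so for the second after the job is handed in, with the robot touching nothing.
It also fails if it takes over 70 s, if anything falls off the work surface, if the arm or the gripper's body presses on something with over 40 N, if the wrist force passes 120 N, or if a joint passes its speed limit or range.

ROBOT

A 6-joint arm with a two-finger parallel gripper is mounted at the origin on a cart in front of the work surface, level with it; the furniture and walls round the work are solid. World frame = base frame: x ahead of the robot, y to its left, z up, the work surface at z = 0. Lengths are in m, angles in rad, forces in N, time in s.
With the tool pointing down it reaches from about 0.325 to 1 m from the base axis. Payload 5.1 kg.
Tool frame: the origin (TCP) lies on the centre line of the jaws, within the pads' length; the fingertips stand 14 mm ahead of it and the grasp point (between the pads) lies 5 mm behind it; z points along the fingers, y is the direction in which the jaws open and shut (so a half turn about z gives the same grasp; the last joint's range is limited). The gripper opens to 85 mm and grips with 20 to 120 N. Pads are 22 mm wide; open, the fingers measure 114 mm over their backs; the gripper's body (76 mm by 85 mm) begins 54 mm behind the grasp point. The pads swing forward as they close: fully open they stand 13 mm farther back than shut.
Start: joints at [1.189, 0.124, 1.65, -0, 1.367, -0.083], TCP at [0.191, 0.621, 0.245] pointing down, gripper open.
Joint ranges: [-2.61, 2.61], [-1.02, 2.33], [0.03, 2.71], [-1.35, 4.49], [0.32, 2.68], [-2.91, 2.91]. Speed limits (rad/s): [2.57, 2.57, 3.14, 3.14, 3.14, 3.14].

INTERFACE

Orientations are given as a unit quaternion [x, y, z, w].
In Python, from station import * gives the robot as it stands. The module is installed in compiled form; this text tells all that it offers.
- The arm moves only by the tool apply_moves, never from a script. Its argument "deltas" is a list that holds one entry, the list of rows, each a list of 7 numbers: the shift along the tool's x, y, z in m, then the turn, a rotation vector about the tool's x, y, z in units of 6 degrees (1.0 is 6 degrees), then the finger opening in m, from 0 to 0.0854. A call has 1 to 8 rows; each row shifts and turns the commanded pose from where the row before left it, along the tool's axes as they then stand; what a row does not reach is not made up. A row lasts 1/12 s, in which the tool goes at most 41.7 mm and 7.16 degrees, less where a joint would pass 70% of its speed; a pose out of reach is approached as far as the arm can. A call with a gripper value outside its range is refused whole. The fingers move at their own pace and stop on an object; "grip_force" is the grip in N (left out, the last holds). Time passes only in rows, so rows that do not move let the fingers close. It gives the time, the measured TCP pose, the force and the opening at its end, in the units of the state.
- get_state(): the state, without advancing time (a new reading comes with each control period).
- camera(name): name is "side" or "top"; returns the picture (420x560x3 uint8, red, green, blue); there is no depth.
- camera_info(name): a dict with "fx", "fy", "cx", "cy" (pixels), "distortion" ([k1, k2, p1, p2, k3] as OpenCV has them; the pictures are not rectified), "rvec" (rotation vector, rad) and "tvec" (3), from world to camera coordinates, as OpenCV has them. Camera axes: x right, y down, z forward; pixel columns grow to the right and rows downward; lengths in m; the calibration is good to about 2 mm. A picture is of the moment at which its call begins. camera_info takes no time and is no camera call.
- finish_job(): hands the job in, once; it reports no verdict.
The state is a dict: "time_s": time; "qpos": joint angles; "joint_vel": joint speeds; "joint_efforts": joint torques, N m; "tool_pos": TCP position; "ee_rot": TCP orientation; "ft_force": force on the tool from outside, world axes, zero at the start; "torque": the same for the moment, N m; "grip_width": opening from 0.0 (shut) to 1.0 (fully open).
Only numpy, scipy, OpenCV 4.12 (cv2) and the standard library are available. Lean on these libraries where they do the work, as an engineer would, in place of code of your own. Each camera call takes 0.05 s, during which the arm holds its last target. There are 200 camera calls.

## Working session

There is one attempt and no reset: what is moved stays moved. The work goes in short steps, Python scripts to look and compute and a tool call to move; the robot and the scene stay as the last step left them, time stands still between calls to the robot, and variables do not carry over. Pictures are saved under pics/ and viewed, on a budget of 10 in all, crops included, one or two more only if the job needs it, and the job is handed in when it is done.

Besides the shell and the picture viewer there is one more tool, called as name([rows], argument=value, ...), one row to a line, values as JSON. apply_moves: Moves the arm, as the interface text tells. Its arguments: {"type":"object","properties":{"deltas":{"type":"array"},"grip_force":{"type":"number"}},"required":["deltas"]}

```bash
mkdir -p pics; python3 - <<'E'
from station import *
import cv2,json
for n in("side","top"):
    im=camera(n); cv2.imwrite(f"pics/{n}0.png",im[:,:,::-1]); print(n,camera_info(n))
print(get_state())
E
```

```text
side {'fx': 433.51025907695146, 'fy': 433.51025907695146, 'cx': 278.26876260860803, 'cy': 211.58750844891583, 'distortion': array([0.00827556, 0.        , 0.        , 0.        , 0.        ]), 'rvec': array([-0.01599494,  2.57319362, -1.76090065]), 'tvec': array([0.54612859, 0.13003956, 1.10618974])}
top {'fx': 465.15605932675055, 'fy': 465.15605932675055, 'cx': 272.1088463961305, 'cy': 207.5187462433085, 'distortion': array([0.02099794, 0.        , 0.        , 0.        , 0.        ]), 'rvec': array([ 2.14663449, -2.15901255,  0.1089758 ]), 'tvec': array([-0.04825525,  0.56424547,  1.20195197])}
{'time_s': 0.1, 'qpos': array([ 1.18938567e+00,  1.24449461e-01,  1.65156096e+00, -1.94540532e-06,
        1.36749650e+00, -8.25971025e-02]), 'joint_vel': array([-0.00098279, -0.00065574, -0.00438925, -0.00067211, -0.00117937,
       -0.00048961]), 'joint_efforts': array([-1.69111036e-05, -4.24929070e+01, -3.66652036e+01, -1.51603117e-04,
        3.92781352e-03,  1.04007512e-06]), 'tool_pos': array([0.19117829, 0.62069079, 0.24415582]), 'ee_rot': array([ 1.48851279e-01,  9.88859131e-01, -9.31705255e-04, -2.19144204e-04]), 'ft_force': array([ 0.21890559,  0.05904123, -0.42269556]), 'torque': array([-0.01844442, -0.01571208,  0.01373802]), 'grip_width': 1.0002532687717123}
```

View pics/side0.png

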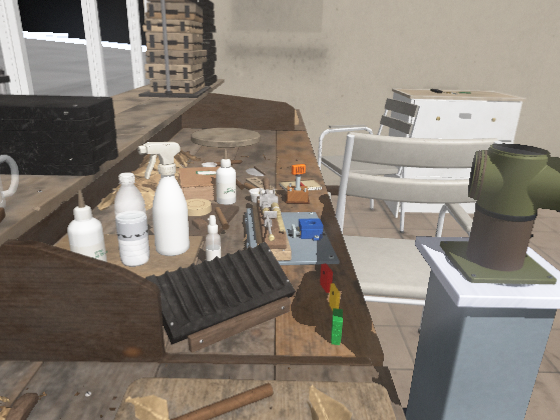

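View pics/top0.png

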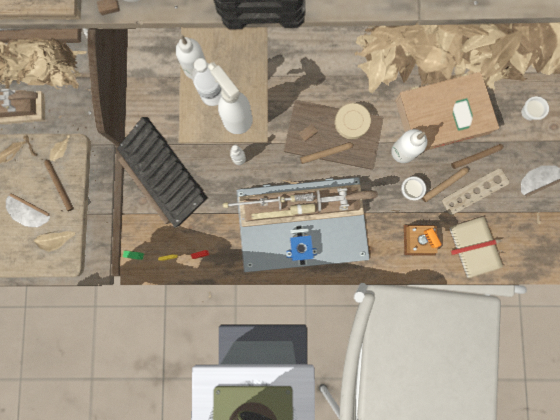

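Side view: the packers red/yellow/green sit at (326,277), (334,296) and (337,330), the blue clamp at (311,229), and the key at (298,175). Top view: green (133,255), yellow (168,258), red (200,255), clamp (302,248), key stand (422,240). Next are enlarged crops.

```bash
cat > h.py <<'E'
from station import *
import cv2,numpy as np
from scipy.spatial.transform import Rotation as R
def cam(n):
    c=camera_info(n);K=np.array([[c['fx'],0,c['cx']],[0,c['fy'],c['cy']],[0,0,1.]])
    return K,np.array(c['distortion']),cv2.Rodrigues(np.array(c['rvec']))[0],np.array(c['tvec'])
def ray(n,uv):
    K,d,Rm,t=cam(n);p=cv2.undistortPoints(np.array([[uv]],float),K,d)[0,0]
    return -Rm.T@t, Rm.T@np.array([p[0],p[1],1])
def plane(n,uv,z):
    o,d=ray(n,uv);return o+d*(z-o[2])/d[2]
def proj(n,P):
    K,d,Rm,t=cam(n);return cv2.projectPoints(np.array(P,float).reshape(-1,1,3),cv2.Rodrigues(Rm)[0],t,K,d)[0][:,0]
def tri(uvs):
    A=np.zeros((3,3));b=np.zeros(3)
    for n,uv in uvs:
        o,d=ray(n,uv);d/=np.linalg.norm(d);M=np.eye(3)-np.outer(d,d);A+=M;b+=M@o
    return np.linalg.solve(A,b)
HUE={'red':(0,6),'yellow':(22,32),'green':(50,75),'blue':(100,120),'orange':(7,16)}
def mask(im,col,box,smin=150):
    h=cv2.cvtColor(im,cv2.COLOR_RGB2HSV).astype(int);a,b=HUE[col]
    m=(h[...,0]>=a)&(h[...,0]<=b)&(h[...,1]>smin)&(h[...,2]>70)
    if col=='red': m|=(h[...,0]>=174)&(h[...,1]>smin)&(h[...,2]>70)
    k=np.zeros(m.shape,bool);x0,y0,x1,y1=box;k[y0:y1,x0:x1]=True
    return (m&k).astype(np.uint8)
E
python3 - <<'E'
from h import *
s=cv2.imread('pics/side0.png');t=cv2.imread('pics/top0.png')
a=cv2.resize(t[165:280,230:380],None,fx=5.3,fy=5.3,interpolation=cv2.INTER_CUBIC);cv2.imwrite('pics/tc.png',a[:600,:800])
a=cv2.resize(s[150:350,220:360],None,fx=3,fy=3,interpolation=cv2.INTER_CUBIC);
b=cv2.resize(s[205:265,245:345],None,fx=3.8,fy=3.8,interpolation=cv2.INTER_CUBIC)
c=cv2.resize(t[215:275,390:490],None,fx=3.8,fy=3.8,interpolation=cv2.INTER_CUBIC)
o=np.zeros((600,800,3),np.uint8);o[:,:420]=a;o[:228,420:800]=b;o[240:468,420:800]=c
d=cv2.resize(t[240:270,110:220],None,fx=3.4,fy=3.4,interpolation=cv2.INTER_CUBIC);o[480:480+d.shape[0],420:420+d.shape[1]]=d
cv2.imwrite('pics/sc.png',o)
for im,n,boxes in((t,'top',{'green':(110,240,160,270),'yellow':(150,240,190,270),'red':(180,240,220,270),'blue':(270,220,340,280),'orange':(390,210,450,270)}),(s,'side',{'green':(320,300,360,360),'yellow':(320,280,350,315),'red':(310,255,345,295),'blue':(280,205,340,250),'orange':(280,155,315,195)})):
    for c,bx in boxes.items():
        m=mask(im[:,:,::-1].copy(),c,bx);y,x=np.nonzero(m)
        if len(x): r=cv2.minAreaRect(np.c_[x,y].astype(np.float32));print(n,c,len(x),x.mean().round(1),y.mean().round(1),(x.min(),x.max(),y.min(),y.max()),np.round(r[0],1),np.round(r[1],1),round(r[2],1))
E
```

```text
top green 25 135.9 255.1 (np.int64(127), np.int64(142), np.int64(252), np.int64(258)) [134.5 254.9] [14.3  5.1] 11.3
top yellow 66 167.5 257.0 (np.int64(159), np.int64(176), np.int64(254), np.int64(260)) [167.5 257. ] [ 3.7 17.5] 78.7
top red 95 199.5 254.0 (np.int64(191), np.int64(208), np.int64(250), np.int64(258)) [199.5 254. ] [ 5.6 17. ] 76.0
top blue 307 301.2 247.8 (np.int64(291), np.int64(312), np.int64(236), np.int64(259)) [301.3 247.8] [22.3 21.2] 84.8
top orange 207 431.9 237.6 (np.int64(405), np.int64(440), np.int64(225), np.int64(247)) [422.9 235.9] [34.9 21.6] 2.2
side green 245 336.3 329.1 (np.int64(332), np.int64(342), np.int64(315), np.int64(344)) [336.6 329.6] [ 9.4 28.5] 4.4
side yellow 188 334.0 297.3 (np.int64(329), np.int64(339), np.int64(284), np.int64(310)) [334.  297.1] [ 9.7 26. ] 4.4
side red 268 325.7 277.2 (np.int64(320), np.int64(332), np.int64(264), np.int64(292)) [326. 278.] [28. 12.] 90.0
side blue 345 310.1 227.1 (np.int64(299), np.int64(322), np.int64(219), np.int64(239)) [310.5 229. ] [23. 20.] 0.0
side orange 133 298.3 168.7 (np.int64(292), np.int64(305), np.int64(164), np.int64(174)) [298.5 169. ] [10. 13.] 90.0
```

View pics/tc.png

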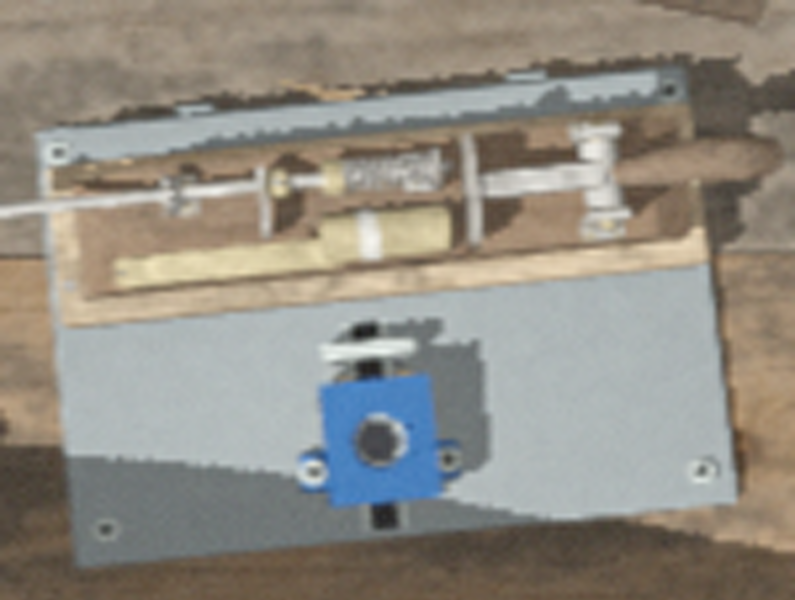

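View pics/sc.png

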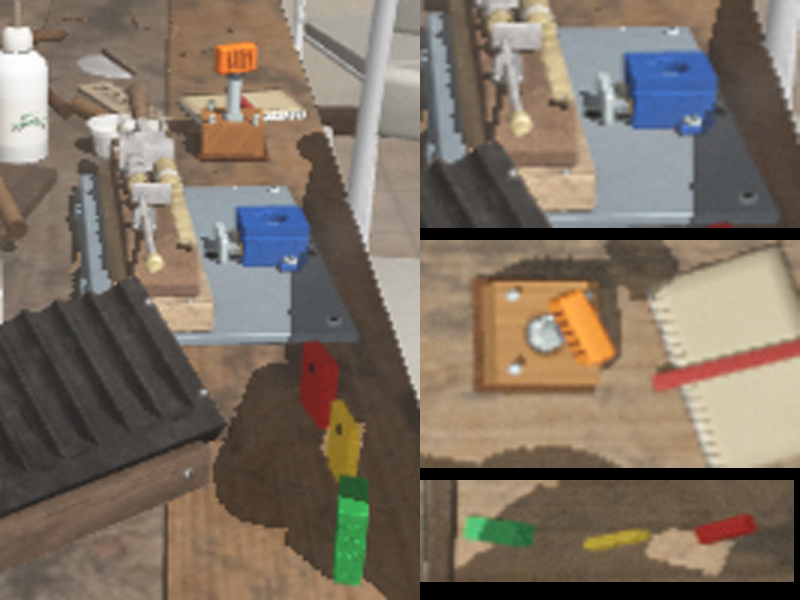

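Top crop: foot edge runs from (65,327) to (708,264), jaw plate (320–415, ~350), well centre (380,440). The side crop confirms upright packers and the key standing upright. Now subpixel measurement.

```bash
python3 - <<'E'
from h import *
np.set_printoptions(precision=4,suppress=True)
t=cv2.imread('pics/top0.png')[:,:,::-1].astype(float)
for n in('top','side'): print('cam',n,ray(n,(280,210))[0])
rb=t[...,0]-t[...,2]; g=t.sum(2)/3
pts=[]
for u in range(246,360):
    c=rb[205:235,u];base=np.median(rb[226:233,u]);
    idx=None
    for v in range(29,1,-1):
        # first crossing from bottom
        if c[v-1]-base>18 and c[v]-base<=18:
            hi=max(c[v-1],c[v-2]); th=(hi+base)/2
            for w in (v,v-1,v-2):
                if c[w-1]>=th>c[w]: idx=205+w-1+(c[w-1]-th)/(c[w-1]-c[w]);break
            break
    if idx: pts.append((u,idx))
pts=np.array(pts)
for _ in range(5):
    p=np.polyfit(pts[:,0],pts[:,1],1);r=pts[:,1]-np.polyval(p,pts[:,0]);pts=pts[abs(r)<max(.25,2*np.median(abs(r)))]
print('foot',len(pts),p,r.std())
W=np.array([plane('top',(u,np.polyval(p,u)),.036) for u in (250,302,355)]);print(W)
d=W[0]-W[2];d/=np.linalg.norm(d);yaw=np.arctan2(-d[0],d[1]);print('yaw',yaw)
xa=np.array([np.cos(yaw),np.sin(yaw),0])
print('brightness round jaw (rows 225..240, cols 288..311)')
print(t[226:238,288:311,:].mean(2).astype(int))
E
```

```text
cam top [ 0.4188 -0.0716  1.2589]
cam side [0.5638 0.9814 0.5078]
foot 114 [ -0.0991 250.4721] 0.07226536515183145
[[ 0.5157  0.007   0.036 ]
 [ 0.5285 -0.1302  0.036 ]
 [ 0.5415 -0.2697  0.036 ]]
yaw 0.0930298253588594
brightness round jaw (rows 225..240, cols 288..311)
[[182 184 183 182 183 186 196 191 141  91  76  68  66 114 145 126 123 125
  119 113 117 118 113]
 [181 183 183 182 183 184 168 139  86  35  40  40  38 101 132 118 110 110
  112 117 113 113 114]
 [182 183 182 181 181 161 127 115  82  46  55  65  83 116 137 135 129 130
  136 135 118 115 113]
 [184 181 184 187 170 141 135 146 136 129 146 172 195 212 210 212 213 214
  210 198 150 116 116]
 [185 187 206 222 216 219 221 221 216 218 220 219 221 220 222 220 220 218
  218 207 161 123 114]
 [185 183 199 216 224 224 223 222 223 223 225 224 225 229 231 222 205 192
  178 167 135 114 112]
 [184 184 196 220 230 222 204 194 187 175 153 138 124 129 145 142 137 140
  140 124 115 113 112]
 [184 183 185 186 168 140 132 130 133  85  61  54  46  63 106 127  98  95
  109 114 118 117 114]
 [183 184 183 186 184 176 156 122 105  66  38  39  35  50 101 129 110 102
  108 113 114 115 118]
 [180 184 185 190 188 161 122 116 121  85  49  48  48  57 103 130 119 125
  133 129 126 121 125]
 [183 185 185 187 168 125 121 126 120  89  74  84  99  95 116 137 132 137
  135 135 133 133 134]
 [183 182 171 164 150 129 136 133 134 132 132 131 135 133 134 130 129 131
  133 133 133 133 130]]
```

```bash
python3 - <<'E'
from h import *
np.set_printoptions(precision=4,suppress=True,linewidth=180)
t=cv2.imread('pics/top0.png')[:,:,::-1];s=cv2.imread('pics/side0.png')[:,:,::-1]
yaw=.093;xa=np.array([np.cos(yaw),np.sin(yaw),0]);ya=np.array([-np.sin(yaw),np.cos(yaw),0])
j=plane('top',(299.5,228.77),.034)
for z in(.036,.010):
    f=plane('top',(299.5,220.79),z);print('foot z',z,f,'gap',(f-j)@xa)
print('jaw',j)
# jaw ends
for u,v in((290,230.5),(308.5,229)): print('jaw end',plane('top',(u,v),.034))
print('profiles across foot edge'); 
for u in(270,299,330): print(t[212:226,u].tolist())
# predicted side view of jaw & foot
C=j+0*xa
P={}
for g in(0,.005,.01,.015,.02): P[g]=proj('side',j+xa*g+ya*.023+[0,0,0])[0]
print('side jaw near end top, then foot edge opposite',P)
fe=j+xa*.016;print('side foot edge opposite at z36, near end', proj('side',[fe+[0,0,.002],fe+[0,0,.002]+ya*.12,fe+[0,0,.002]+ya*.14]))
for v in range(226,241,2): print(v,s[v,284:304].tolist() and s[v,284:304].mean(1).astype(int), (s[v,284:304,0].astype(int)-s[v,284:304,2]))
# well
m=mask(t.copy(),'blue',(270,220,340,280));ys,xs=np.nonzero(m)
a=t[236:260,288:315].astype(int);b=((a.sum(2)<330)&(a[...,2]-a[...,0]<60)).astype(int);print(b)
E
```

```text
foot z 0.036 [ 0.5279 -0.1236  0.036 ] gap 0.020815890911082113
foot z 0.01 [ 0.5302 -0.1247  0.01  ] gap 0.02302267025600862
jaw [ 0.5069 -0.1234  0.034 ]
jaw end [ 0.5025 -0.0984  0.034 ]
jaw end [ 0.5062 -0.1471  0.034 ]
profiles across foot edge
[[204, 190, 153], [219, 206, 170], [223, 211, 172], [226, 213, 175], [222, 210, 172], [182, 169, 135], [128, 111, 92], [190, 171, 142], [202, 183, 156], [191, 175, 151], [195, 177, 150], [181, 165, 139], [161, 160, 154], [175, 183, 184]]
[[234, 233, 225], [214, 212, 204], [157, 143, 124], [123, 106, 88], [182, 164, 138], [217, 198, 170], [225, 207, 178], [208, 191, 161], [193, 175, 150], [164, 158, 149], [177, 185, 186], [179, 186, 187], [178, 187, 187], [146, 154, 154]]
[[127, 109, 88], [199, 179, 149], [217, 197, 167], [224, 207, 179], [216, 198, 169], [199, 181, 152], [168, 164, 156], [170, 178, 179], [173, 181, 181], [172, 180, 181], [174, 181, 183], [175, 183, 183], [174, 183, 183], [176, 182, 183]]
side jaw near end top, then foot edge opposite {0: array([293.6361, 230.3012]), 0.005: array([291.8153, 230.3311]), 0.01: array([289.993
[... 2321 characters left out ...]
 0 0 0 0 0 0 0]
 [0 0 0 0 0 0 0 0 0 1 1 1 1 1 1 1 1 0 0 0 0 0 0 0 0 0 0]
 [0 0 0 0 0 0 0 0 0 1 1 1 1 1 1 1 1 0 0 0 0 0 0 0 0 1 0]
 [0 1 0 0 0 0 0 0 0 1 1 1 1 1 1 1 0 0 0 0 0 0 0 0 0 0 0]
 [0 0 1 0 0 0 0 0 0 0 0 1 1 1 1 1 0 0 0 0 0 0 0 0 0 1 1]
 [0 0 0 0 0 0 0 0 0 0 0 1 0 0 0 0 0 0 0 0 0 0 0 0 0 0 1]
 [0 0 0 0 0 0 0 0 0 0 0 0 0 0 0 0 0 0 0 0 0 0 0 0 0 0 0]
 [0 0 0 0 0 0 0 0 0 0 0 0 0 0 0 0 0 0 0 0 0 0 0 0 0 0 1]
 [0 0 0 0 0 0 0 0 0 0 0 0 0 0 0 0 0 0 0 0 0 0 0 0 0 0 1]
 [0 0 0 0 0 0 0 0 0 0 0 0 0 0 0 0 0 0 0 0 0 0 0 0 0 0 0]
 [0 0 0 0 0 0 0 0 0 0 0 0 0 0 0 0 0 0 0 0 0 0 0 0 0 0 0]
 [0 0 0 0 0 0 0 0 0 0 0 0 0 0 0 0 0 0 0 0 0 0 0 0 0 0 0]
 [0 0 0 1 0 0 0 0 0 0 0 0 0 0 0 0 0 0 0 0 0 0 0 0 0 0 0]]
```

```bash
python3 - <<'E'
from h import *
np.set_printoptions(precision=4,suppress=True,linewidth=180)
t=cv2.imread('pics/top0.png')[:,:,::-1].copy();s=cv2.imread('pics/side0.png')[:,:,::-1].copy()
yaw=.093;xa=np.array([np.cos(yaw),np.sin(yaw),0]);ya=np.array([-np.sin(yaw),np.cos(yaw),0])
F=np.array([plane('side',p,.036) for p in((284.6,228),(285.4,230),(286.3,234),(286.75,236),(287.4,238),(287.9,240))])
j=plane('side',(292.8,230.3),.030); print(F,j,'gap side',(F.mean(0)-j)@xa,(F-j)@xa)
print('well',plane('top',(301.5,248.4),.048), 'rel jaw mid', (plane('top',(301.5,248.4),.048)-plane('top',(299.5,228.77),.034))@np.c_[xa,ya])
for c,bx,z,sm in(('green',(120,240,160,270),.052,90),('yellow',(150,240,190,270),.052,120),('red',(180,240,215,270),.052,120),('orange',(423,222,450,255),.126,190)):
    m=mask(t,c,bx,sm);n,l,st,ce=cv2.connectedComponentsWithStats(m);k=1+st[1:,4].argmax();y,x=np.nonzero(l==k)
    W=np.array([plane('top',(a,b),z)[:2] for a,b in zip(x,y)])
    mu=W.mean(0);w,V=np.linalg.eigh(np.cov((W-mu).T));v=V[:,1]
    print(c,len(x),'mean',mu,'sizes',np.sqrt(12*w),'long axis yaw(deg)',np.degrees(np.arctan2(v[1],v[0])), 'px',x.mean(),y.mean())
# side bottoms/tops
for c,bx,sm in(('green',(325,305,350,350),90),('yellow',(322,280,350,315),120),('red',(312,255,345,295),120),('orange',(285,160,310,180),150)):
    m=mask(s,c,bx,sm);y,x=np.nonzero(m);print(c,len(x),x.min(),x.max(),y.min(),y.max(),'mean',x.mean(),y.mean(), 'tops',plane('side',(x[y<y.min()+2].mean(),y.min()),.052))
# stand
h=cv2.cvtColor(t,cv2.COLOR_RGB2HSV);m=((h[...,0]>8)&(h[...,0]<18)&(h[...,1]>100)&(h[...,2]>110)).astype(np.uint8);k=np.zeros_like(m);k[220:260,400:440]=1;m*=k
y,x=np.nonzero(m);r=cv2.minAreaRect(np.c_[x,y].astype(np.float32));print('stand',r,plane('top',r[0],.04))
E
```

```text
[[ 0.5293 -0.1104  0.036 ]
 [ 0.5274 -0.0968  0.036 ]
 [ 0.5255 -0.0705  0.036 ]
 [ 0.5246 -0.0577  0.036 ]
 [ 0.5232 -0.0452  0.036 ]
 [ 0.5222 -0.033   0.036 ]] [ 0.5066 -0.1096  0.03  ] gap side 0.022464465600750272 [0.0225 0.0219 0.0225 0.0228 0.0225 0.0227]
well [ 0.455  -0.1274  0.048 ] rel jaw mid [-0.0521  0.0009]
green 130 mean [0.4413 0.3094] sizes [0.0169 0.051 ] long axis yaw(deg) 83.11910332042555 px 132.9 254.62307692307692
yellow 79 mean [0.4342 0.2207] sizes [0.011  0.0474] long axis yaw(deg) 100.00804873136745 px 167.0379746835443 257.17721518987344
red 104 mean [0.4419 0.1362] sizes [0.0153 0.0457] long axis yaw(deg) 102.49724550402826 px 199.66346153846155 253.96153846153845
orange 9 mean [ 0.4935 -0.4254] sizes [0.0056 0.017 ] long axis yaw(deg) 128.16966912809312 px 426.1111111111111 230.88888888888889
green 374 331 342 309 344 mean 336.52941176470586 326.32620320855614 tops [0.4394 0.2989 0.052 ]
yellow 190 329 339 284 310 mean 333.9526315789474 297.2684210526316 tops [0.4384 0.2096 0.052 ]
red 284 320 332 264 292 mean 325.7007042253521 277.056338028169 tops [0.4468 0.1239 0.052 ]
orange 133 292 305 164 174 mean 298.3308270676692 168.71428571428572 tops [ 0.4588 -0.7322  0.052 ]
stand ((421.5, 240.0), (30.0, 35.0), 90.0) [ 0.4755 -0.4393  0.04  ]
```

Gap is ~22–23 mm in both views, so the green 18 mm packer leaves ~4.5 mm play. Green is at about (0.441, 0.315) with its long axis at ~83°. I'll write a move planner and go.

```bash
cat >> h.py <<'E'
def pose():
    s=get_state();Rm=R.from_quat(s['ee_rot']).as_matrix();return s,np.array(s['tool_pos']),np.degrees(np.arctan2(Rm[1,1],Rm[0,1]))
def yawR(a):
    a=np.radians(a);y=np.array([np.cos(a),np.sin(a),0]);z=np.array([0,0,-1.]);return np.c_[np.cross(y,z),y,z]
def plan(wps,n_mm=33):
    """wps: list of (x,y,z,yaw_of_tool_y_deg); prints rows; levels the tool on the first row"""
    s,p,a=pose();print('t',round(s['time_s'],2),'pos',p.round(4),'yaw',round(a,2),'F',np.round(s['ft_force'],1),'T',np.round(s['torque'],2),'q6',round(s['qpos'][5],2),'w',round(s['grip_width'],3))
    for x,y,z,b in wps:
        q=np.array([x,y,z]);n=int(max(np.ceil(np.linalg.norm(q-p)*1000/n_mm),np.ceil(abs(b-a)/6.6),1))
        print('->',(x,y,z,b))
        for i in range(n):
            d=yawR(a+(b-a)*i/n).T@(q-p)/n; print('  ',[round(float(v),4) for v in d]+[0,0,round(-(b-a)/n/6,3)])
        p,a=q,b
E
python3 -c "
from h import *
plan([(.441,.3155,.12,83),(.441,.3155,.043,83)])"
```

```text
t 0.1 pos [0.1912 0.6207 0.2442] yaw 72.88 F [ 0.2  0.1 -0.4] T [-0.02 -0.02  0.01] q6 -0.08 w 1.0
-> (0.441, 0.3155, 0.12, 83)
   [-0.0253, -0.0168, 0.0096, 0, 0, np.float64(-0.13)]
   [-0.025, -0.0171, 0.0096, 0, 0, np.float64(-0.13)]
   [-0.0248, -0.0175, 0.0096, 0, 0, np.float64(-0.13)]
   [-0.0246, -0.0178, 0.0096, 0, 0, np.float64(-0.13)]
   [-0.0243, -0.0181, 0.0096, 0, 0, np.float64(-0.13)]
   [-0.0241, -0.0185, 0.0096, 0, 0, np.float64(-0.13)]
   [-0.0238, -0.0188, 0.0096, 0, 0, np.float64(-0.13)]
   [-0.0236, -0.0191, 0.0096, 0, 0, np.float64(-0.13)]
   [-0.0233, -0.0194, 0.0096, 0, 0, np.float64(-0.13)]
   [-0.023, -0.0197, 0.0096, 0, 0, np.float64(-0.13)]
   [-0.0228, -0.02, 0.0096, 0, 0, np.float64(-0.13)]
   [-0.0225, -0.0204, 0.0096, 0, 0, np.float64(-0.13)]
   [-0.0222, -0.0207, 0.0096, 0, 0, np.float64(-0.13)]
-> (0.441, 0.3155, 0.043, 83)
   [0.0, 0.0, 0.0257, 0, 0, 0.0]
   [0.0, 0.0, 0.0257, 0, 0, 0.0]
   [0.0, 0.0, 0.0257, 0, 0, 0.0]
```

apply_moves([
  [[-0.025,-0.017,0.0096,0,0,-0.13,0.085],[-0.025,-0.017,0.0096,0,0,-0.13,0.085],[-0.025,-0.0175,0.0096,0,0,-0.13,0.085],[-0.0245,-0.018,0.0096,0,0,-0.13,0.085],[-0.0245,-0.018,0.0096,0,0,-0.13,0.085],[-0.024,-0.0185,0.0096,0,0,-0.13,0.085],[-0.024,-0.019,0.0096,0,0,-0.13,0.085],[-0.0235,-0.019,0.0096,0,0,-0.13,0.085]],
])

```text
time_s: 0.77
tool_pos: [0.3454, 0.4315, 0.1676]
ee_rot: [0.094, 0.996, -0.0, -0.0]
ft_force: [0.7, 1.0, -0.3]
grip_width: 0.995
```

apply_moves([
  [[-0.0235,-0.0195,0.0096,0,0,-0.13,0.085],[-0.023,-0.0195,0.0096,0,0,-0.13,0.085],[-0.023,-0.02,0.0096,0,0,-0.13,0.085],[-0.0225,-0.0205,0.0096,0,0,-0.13,0.085],[-0.022,-0.0205,0.0096,0,0,-0.13,0.085],[0,0,0,0,0,0,0.085],[0,0,0,0,0,0,0.085]],
])

```text
time_s: 1.35
tool_pos: [0.4413, 0.3145, 0.1194]
ee_rot: [0.062, 0.998, -0.001, -0.001]
ft_force: [-0.3, 0.5, 0.0]
grip_width: 0.996
```

```bash
python3 -c "
from h import *
plan([(.441,.3155,.043,83)])
t=camera('top');s=camera('side');o=np.zeros((600,800,3),np.uint8)
o[:,:400]=cv2.resize(t[190:340,80:180],(400,600));o[:,400:]=cv2.resize(s[210:360,280:380],(400,600));cv2.imwrite('pics/g1.png',o[:,:,::-1])
_,p,a=pose();Y=yawR(a)[:,1]
print([ (n,proj(n,[p+[0,0,-.014],p+Y*.0425,p-Y*.0425]).round(1).tolist()) for n in('top','side')])"
```

```text
t 1.35 pos [0.4413 0.3145 0.1194] yaw 82.84 F [-0.3  0.5  0. ] T [ 0.02  0.   -0.05] q6 -0.93 w 0.996
-> (0.441, 0.3155, 0.043, 83)
   [0.0001, 0.0003, 0.0255, 0, 0, np.float64(-0.009)]
   [0.0001, 0.0003, 0.0255, 0, 0, np.float64(-0.009)]
   [0.0001, 0.0003, 0.0255, 0, 0, np.float64(-0.009)]
[('top', [[123.2, 254.4], [104.1, 252.3], [138.4, 256.3]]), ('side', [[340.2, 288.3], [341.2, 294.3], [340.4, 269.8]])]
```

View pics/g1.png

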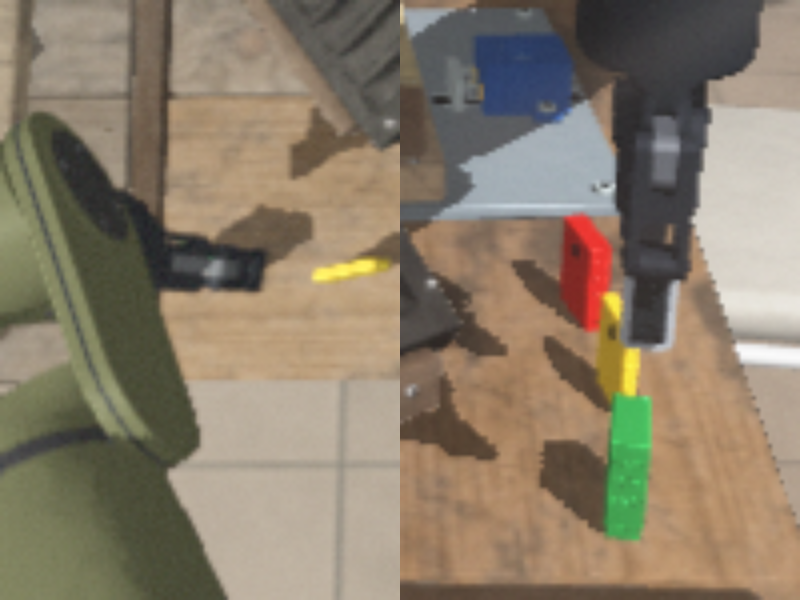

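The gripper hangs over the green packer (side crop: green (630,468), finger (650,310)). Quick consistency check, then descend.

```bash
python3 -c "
from h import *
Y=yawR(83)[:,1];X=yawR(83)[:,0]
s=camera('side');m=mask(s,'green',(320,295,360,360),90);y,x=np.nonzero(m);print(x.min(),x.max(),y.min(),y.max(),x.mean(),y.mean())
c=np.array([.441,.3155,0]);P=np.array([c+i*Y*.02+j*X*.009+[0,0,z] for i in(-1,1) for j in(-1,1) for z in(0,.052)]);q=proj('side',P);print(q.round(1),q.min(0),q.max(0))
r=cv2.minAreaRect(np.c_[x,y].astype(np.float32));print(r)"
```

```text
331 342 308 344 336.5409836065574 326.20765027322403
[[330.9 330.9]
 [332.8 307.6]
 [340.5 331.8]
 [342.6 308.4]
 [330.8 344.4]
 [332.8 320.3]
 [340.8 345.3]
 [343.1 321.2]] [330.83255169 307.57528323] [343.0713762  345.31753898]
((336.5697021484375, 326.23358154296875), (10.411609649658203, 35.852149963378906), 5.19442892074585)
```

apply_moves([
  [[0,0.0005,0.02,0,0,0,0.085],[0,0.0005,0.02,0,0,0,0.085],[0,0,0.02,0,0,0,0.085],[0,0,0.0165,0,0,0,0.085],[0,0,0,0,0,0,0.085],[0,0,0,0,0,0,0.03],[0,0,0,0,0,0,0.03],[0,0,0,0,0,0,0.03]],
], grip_force=40)

```text
time_s: 2.17
tool_pos: [0.4424, 0.3179, 0.0459]
ee_rot: [0.06, 0.998, 0.001, 0.001]
ft_force: [0.3, -1.4, 0.2]
grip_width: 0.6
```

apply_moves([
  [[0,0,0,0,0,0,0.03],[0,0,0,0,0,0,0.03],[0,0,0,0,0,0,0.03],[0,0,0,0,0,0,0.03],[0,0,-0.02,0,0,0,0.03],[0,0,-0.03,0,0,0,0.03],[0,0,-0.03,0,0,0,0.03],[0,0,-0.025,0,0,0,0.03]],
])

```text
time_s: 2.83
tool_pos: [0.4415, 0.3168, 0.1508]
ee_rot: [0.061, 0.998, 0.0, 0.0]
ft_force: [0.6, 1.4, -0.6]
grip_width: 0.455
```

```bash
python3 -c "
from h import *
yaw=np.radians(5.33);xa=np.array([np.cos(yaw),np.sin(yaw),0])
j=np.array([.5055,-.1230,0]);c=j+xa*.0115;print('target',c)
plan([(c[0],c[1],.148,95.33),(c[0],c[1],.085,95.33)],36)"
```

```text
target [ 0.51695028 -0.12193174  0.        ]
t 2.83 pos [0.4415 0.3168 0.1508] yaw 83.01 F [ 0.6  1.4 -0.6] T [ 0.02 -0.05 -0.05] q6 -0.93 w 0.455
-> (np.float64(0.5169502762605379), np.float64(-0.12193174274757382), 0.148, 95.33)
   [-0.0099, -0.0328, 0.0002, 0, 0, np.float64(-0.158)]
   [-0.0093, -0.0329, 0.0002, 0, 0, np.float64(-0.158)]
   [-0.0088, -0.0331, 0.0002, 0, 0, np.float64(-0.158)]
   [-0.0082, -0.0332, 0.0002, 0, 0, np.float64(-0.158)]
   [-0.0077, -0.0334, 0.0002, 0, 0, np.float64(-0.158)]
   [-0.0071, -0.0335, 0.0002, 0, 0, np.float64(-0.158)]
   [-0.0066, -0.0336, 0.0002, 0, 0, np.float64(-0.158)]
   [-0.006, -0.0337, 0.0002, 0, 0, np.float64(-0.158)]
   [-0.0055, -0.0338, 0.0002, 0, 0, np.float64(-0.158)]
   [-0.0049, -0.0339, 0.0002, 0, 0, np.float64(-0.158)]
   [-0.0043, -0.034, 0.0002, 0, 0, np.float64(-0.158)]
   [-0.0038, -0.034, 0.0002, 0, 0, np.float64(-0.158)]
   [-0.0032, -0.0341, 0.0002, 0, 0, np.float64(-0.158)]
-> (np.float64(0.5169502762605379), np.float64(-0.12193174274757382), 0.085, 95.33)
   [0.0, 0.0, 0.0315, 0, 0, -0.0]
   [0.0, 0.0, 0.0315, 0, 0, -0.0]
```

apply_moves([
  [[-0.01,-0.033,0,0,0,-0.158,0.03],[-0.0095,-0.033,0,0,0,-0.158,0.03],[-0.009,-0.033,0,0,0,-0.158,0.03],[-0.0085,-0.033,0,0,0,-0.158,0.03],[-0.008,-0.0335,0,0,0,-0.158,0.03],[-0.007,-0.0335,0,0,0,-0.158,0.03],[-0.0065,-0.0335,0,0,0,-0.158,0.03],[-0.006,-0.0335,0,0,0,-0.158,0.03]],
])

```text
time_s: 3.5
tool_pos: [0.4886, 0.0453, 0.1491]
ee_rot: [-0.006, 1.0, 0.0, 0.0]
ft_force: [0.0, 0.7, 0.0]
grip_width: 0.462
```

apply_moves([
  [[-0.0055,-0.034,0,0,0,-0.158,0.03],[-0.005,-0.034,0,0,0,-0.158,0.03],[-0.0045,-0.034,0,0,0,-0.158,0.03],[-0.004,-0.034,0,0,0,-0.158,0.03],[-0.003,-0.034,0,0,0,-0.158,0.03],[0,0,0.03,0,0,0,0.03],[0,0,0.01,0,0,0,0.03],[0,0,0,0,0,0,0.03]],
])

```text
time_s: 4.17
tool_pos: [0.5152, -0.1211, 0.1051]
ee_rot: [-0.046, 0.999, 0.002, -0.004]
ft_force: [-0.9, 0.5, -1.1]
grip_width: 0.459
```

```bash
python3 -c "
from h import *
plan([(.5185,-.122,.105,95.33)])
t=camera('top');s=camera('side');o=np.zeros((600,800,3),np.uint8)
o[:,:400]=cv2.resize(t[190:280,270:330],(400,600));o[:,400:]=cv2.resize(s[175:250,260:310],(400,600));cv2.imwrite('pics/g2.png',o[:,:,::-1])
m=mask(s,'green',(270,180,320,240),90);y,x=np.nonzero(m);print(len(x),x.min(),x.max(),y.min(),y.max(),cv2.minAreaRect(np.c_[x,y].astype(np.float32)))
_,p,a=pose();Y=yawR(a)[:,1];X=yawR(a)[:,0]
print(proj('side',[p+Y*.02+i*X*.009+[0,0,z] for i in(-1,1) for z in(.006,-.046)]).round(1))
"
```

```text
t 4.17 pos [ 0.5152 -0.1211  0.1051] yaw 95.29 F [-0.9  0.5 -1.1] T [-0.01  0.06 -0.03] q6 -2.0 w 0.459
-> (0.5185, -0.122, 0.105, 95.33)
   [-0.0032, -0.0012, 0.0001, 0, 0, np.float64(-0.007)]
75 287 294 210 220 ((290.5, 215.0), (10.0, 7.0), 90.0)
[[287.4 202.5]
 [286.8 220.6]
 [294.1 202.4]
 [293.4 220.5]]
```

View pics/g2.png

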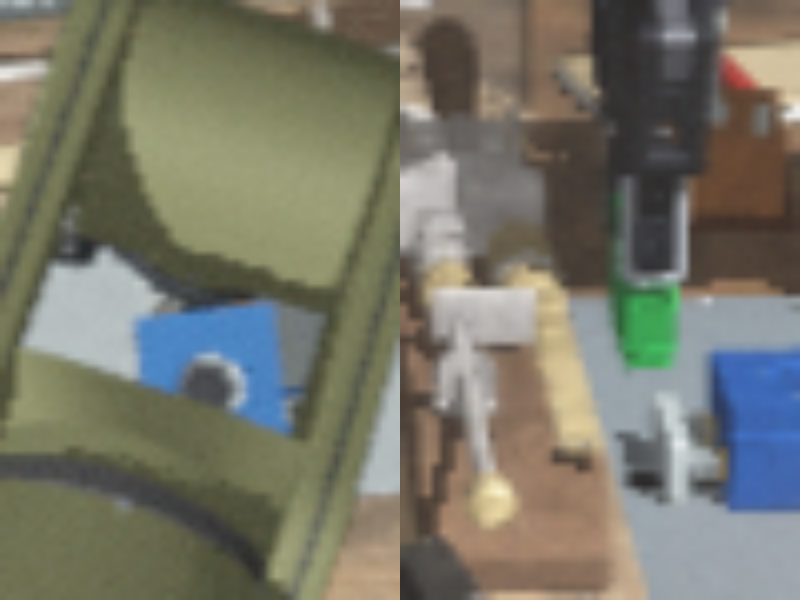

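Side crop: packer bottom (650,365), jaw (672,450), foot edge beyond at ~(590,330). The packer needs to move a few mm to +x. I'll shift, lower to just above the foot, and re-measure.

apply_moves([
  [[-0.0045,-0.001,0,0,0,0,0.03],[0,0,0.008,0,0,0,0.03],[0,0,0.006,0,0,0,0.03],[0,0,0,0,0,0,0.03],[0,0,0,0,0,0,0.03]],
])

```text
time_s: 4.68
tool_pos: [0.5224, -0.122, 0.0944]
ee_rot: [-0.047, 0.999, 0.0, -0.001]
ft_force: [0.0, 0.0, -0.7]
grip_width: 0.456
```

```bash
python3 -c "
from h import *
plan([(.5195,-.122,.056,95.33)])
s=camera('side');cv2.imwrite('pics/raw3.png',s[:,:,::-1])
np.set_printoptions(linewidth=200)
g=s.astype(int);print('G-R cols 282..300');
for v in range(206,240,1): print(v,(g[v,282:300,1]-g[v,282:300,0]), g[v,282:300].mean(1).astype(int) if v>225 else '')
_,p,a=pose();Y=yawR(a)[:,1];X=yawR(a)[:,0]
print(proj('side',[p+k*Y*.02+i*X*.009+[0,0,z] for k in(1,-1) for i in(-1,1) for z in(-.02,-.046)]).round(2))
"
```

```text
t 4.68 pos [ 0.5224 -0.122   0.0944] yaw 95.38 F [ 0.   0.  -0.7] T [-0.01 -0.   -0.03] q6 -1.99 w 0.456
-> (0.5195, -0.122, 0.056, 95.33)
   [0.0014, 0.0001, 0.0192, 0, 0, np.float64(0.004)]
   [0.0014, 0.0001, 0.0192, 0, 0, np.float64(0.004)]
G-R cols 282..300
206 [ -8   1  14  11   2  -1  -1  -2  -1   2   3  -2  -8  -9  -8 -11 -11 -14] 
207 [ -8   2  19   2   2   1  -2  -1   0   1   2  -1 -12 -12 -10 -11 -12 -14] 
208 [ -9  -2  20   2   1  -1   0  -3   0   3   1  -7 -10  -8  -7 -10 -12 -14] 
209 [ -8  -1  19   3  -1   0   0   2   0   2   1  -4 -12 -12 -13 -12 -13 -14] 
210 [-11  -2  19   0   1   0   0  -2   2   1   3  -5 -12 -12 -13 -13 -18 -30] 
211 [-20 -12  19   4  -2  -1   1  -1   0   3   1 -14 -28 -27 -28 -30 -32 -32] 
212 [ 1  7 29  1  0 -2  0 -2 -1  2  3 -2  1 -1 -3 -1  3  7] 
213 [ 9 11 35 18  1  0  1  2  2  3  6  8  9  9  9  8  6  8] 
214 [10 13 36 27 15 16 24 24 38 60 26 10 10 11 11  9  9 11] 
215 [10 12 39 39 47 46 48 46 49 52 37 11  9  8  9  9  9 10] 
216 [ 10  12  39  40  49  49  63 101 101  87  37  10   9  10  10  11   9  11] 
217 [  6  13  39  53  98 114 114 115  98
[... 2235 characters left out ...]
   5   8  10  12   7   4   2   4] [127 128 129 135 157 162 157 137  89 103 103 135 202 186 129  96  95  94]
237 [-32 -31 -29 -29 -22  -9  10  11   9   8   3   6  10  10  10   7   9   3] [123 127 134 136 154 159 165 164 160 151  89 122 177 181 161 164 149  89]
238 [-28 -31 -32 -29 -23 -15   9  10   8   9   7   9   9  10   8   7   7  10] [122 127 132 134 153 160 164 164 165 164 160 162 166 168 166 167 169 160]
239 [-30 -31 -29 -30 -24 -19   0  11  12  11   9  10  10  11   9  11   9  10] [128 122 130 137 151 155 162 166 165 167 167 166 167 165 165 165 167 166]
[[284.95 216.09]
 [284.65 224.98]
 [291.58 216.  ]
 [291.23 224.88]
 [283.32 210.72]
 [283.05 219.39]
 [289.76 210.64]
 [289.43 219.3 ]]
```

apply_moves([
  [[0.003,0,0,0,0,0,0.03],[0,0,0,0,0,0,0.03],[0,0,0.004,0,0,0,0.03],[0,0,0,0,0,0,0.03],[0,0,0,0,0,0,0.03]],
])

```text
time_s: 5.15
tool_pos: [0.5196, -0.1227, 0.0907]
ee_rot: [-0.047, 0.999, 0.0, -0.0]
ft_force: [-0.3, -0.1, -0.2]
grip_width: 0.454
```

```bash
python3 -c "
from h import *
plan([(.5193,-.122,.056,95.33)])"
```

```text
t 5.15 pos [ 0.5196 -0.1227  0.0907] yaw 95.33 F [-0.3 -0.1 -0.2] T [ 0.02 -0.05 -0.08] q6 -2.0 w 0.454
-> (0.5193, -0.122, 0.056, 95.33)
   [0.0001, 0.0004, 0.0173, 0, 0, np.float64(0.0)]
   [0.0001, 0.0004, 0.0173, 0, 0, np.float64(0.0)]
```

Aligned. Descend slowly to just above the bed.

apply_moves([
  [[0,0.0005,0.006,0,0,0,0.03],[0,0,0.006,0,0,0,0.03],[0,0,0.005,0,0,0,0.03],[0,0,0.005,0,0,0,0.03],[0,0,0.005,0,0,0,0.03],[0,0,0.004,0,0,0,0.03],[0,0,0,0,0,0,0.03],[0,0,0,0,0,0,0.03]],
])

```text
time_s: 5.82
tool_pos: [0.5196, -0.1222, 0.0596]
ee_rot: [-0.047, 0.999, 0.0, -0.0]
ft_force: [0.2, 0.1, -0.1]
grip_width: 0.46
```

apply_moves([
  [[0,0,0.002,0,0,0,0.03],[0,0,0.001,0,0,0,0.03],[0,0,0,0,0,0,0.03],[0,0,0,0,0,0,0.03]],
])

```text
time_s: 6.15
tool_pos: [0.5198, -0.1223, 0.0571]
ee_rot: [-0.047, 0.999, -0.0, 0.0]
ft_force: [0.9, -0.1, -0.1]
grip_width: 0.456
```

apply_moves([
  [[0,0,0.001,0,0,0,0.03],[0,0,0,0,0,0,0.03],[0,0,0,0,0,0,0.03]],
])

```text
time_s: 6.4
tool_pos: [0.5198, -0.1222, 0.056]
ee_rot: [-0.047, 0.999, -0.0, 0.0]
ft_force: [-0.5, -0.1, -0.6]
grip_width: 0.458
```

apply_moves([
  [[0,0,0.001,0,0,0,0.03],[0,0,0,0,0,0,0.03],[0,0,0,0,0,0,0.03]],
])

```text
time_s: 6.65
tool_pos: [0.52, -0.1223, 0.056]
ee_rot: [-0.047, 0.999, 0.0, -0.0]
ft_force: [-1.9, 0.4, 5.2]
grip_width: 0.459
```

apply_moves([
  [[0,0,0.001,0,0,0,0.03],[0,0,0,0,0,0,0.03],[0,0,0,0,0,0,0.03]],
])

```text
time_s: 6.9
tool_pos: [0.5202, -0.1223, 0.0559]
ee_rot: [-0.047, 0.999, 0.0, -0.0]
ft_force: [-5.2, 2.0, 11.7]
grip_width: 0.459
```

apply_moves([
  [[0,0,-0.0018,0,0,0,0.03],[0,0,0,0,0,0,0.03],[0,0,0,0,0,0,0.06],[0,0,0,0,0,0,0.06],[0,0,0,0,0,0,0.06],[0,0,0,0,0,0,0.06],[0,0,-0.02,0,0,0,0.06],[0,0,-0.03,0,0,0,0.06]],
])

```text
time_s: 7.57
tool_pos: [0.5169, -0.1213, 0.1025]
ee_rot: [-0.047, 0.999, 0.002, -0.004]
ft_force: [-0.4, -0.8, 0.2]
grip_width: 0.707
```

apply_moves([
  [[0,0,-0.035,0,0,0,0.06],[0,0,-0.035,0,0,0,0.06],[0.01,-0.038,-0.02,0,0,0,0.06],[0.01,-0.038,0,0,0,0,0.06],[0.01,-0.038,0,0,0,0,0.06],[0,-0.038,0,0,0,0,0.06],[0,0,0,0,0,0,0.085],[0,0,0,0,0,0,0.085]],
])

```text
time_s: 8.23
tool_pos: [0.5041, -0.276, 0.1945]
ee_rot: [-0.045, 0.999, 0.0, -0.0]
ft_force: [0.4, -0.4, -0.7]
grip_width: 0.954
```

```bash
python3 -c "
from h import *
t=camera('top');s=camera('side');o=np.zeros((600,800,3),np.uint8)
cv2.imwrite('pics/rawt.png',t[:,:,::-1]);cv2.imwrite('pics/raws.png',s[:,:,::-1])
o[:300,:400]=cv2.resize(t[205:265,262:342],(400,300),interpolation=3)
o[300:,:400]=cv2.resize(s[200:260,260:340],(400,300),interpolation=3)
o[:300,400:]=cv2.resize(t[210:270,390:470],(400,300),interpolation=3)
o[300:,400:]=cv2.resize(s[155:215,260:340],(400,300),interpolation=3);cv2.imwrite('pics/g4.png',o[:,:,::-1]);print(pose())
"
```

```text
({'time_s': 8.3333, 'qpos': array([-5.91309869e-01, -5.18627301e-03,  1.87284177e+00,  3.65911681e-04,
        1.27507829e+00, -2.25523477e+00]), 'joint_vel': array([ 2.14468727e-02, -9.60084408e-03,  8.42843219e-03, -2.56546665e-05,
       -5.13099417e-04, -2.29188523e-03]), 'joint_efforts': array([-8.02423675e-01, -3.50207770e+01, -3.58310008e+01, -3.26989219e-02,
       -2.02656642e-02, -5.46511819e-04]), 'tool_pos': array([ 0.50417644, -0.27385935,  0.19420577]), 'ee_rot': array([-4.64940933e-02,  9.98918387e-01,  4.80340898e-04, -3.54170276e-04]), 'ft_force': array([ 0.18424593,  0.10687618, -0.71523759]), 'torque': array([ 0.05036894,  0.03317141, -0.01057891]), 'grip_width': 0.9954355934645152}, array([ 0.50417644, -0.27385935,  0.19420577]), np.float64(95.32973414119049))
```

View pics/g4.png

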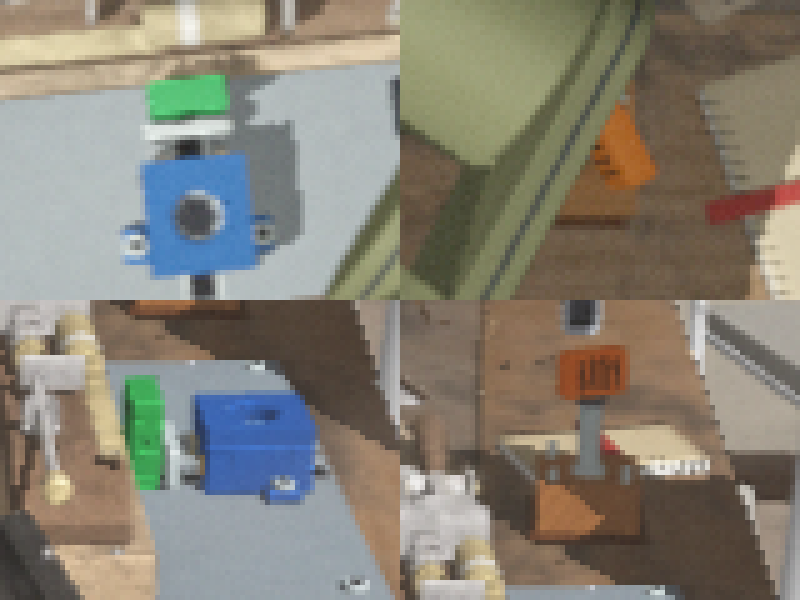

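Packer stands upright in the gap mid-jaw (top crop (188,97), jaw (188,131), well centre (200,215); side well (262,412)). Now measuring the key handle and well.

```bash
python3 - <<'E'
from h import *
np.set_printoptions(precision=4,suppress=True,linewidth=220)
print('well top',plane('top',(301.6,247.6),.048),'side',plane('side',(312,222),.048))
t=cv2.imread('pics/top0.png')[:,:,::-1].copy().astype(int);s=cv2.imread('pics/side0.png')[:,:,::-1].copy()
h=cv2.cvtColor(t.astype(np.uint8),cv2.COLOR_RGB2HSV).astype(int)
print('R');print(t[224:252,414:444,0]);print('S');print(h[224:252,414:444,1])
m=mask(s,'orange',(285,155,312,185),150);y,x=np.nonzero(m)
for v in range(160,180):
    a=x[y==v]; 
    if len(a):print(v,a.min(),a.max(),end='; ')
E
```

```text
well top [ 0.457  -0.1277  0.048 ] side [ 0.4533 -0.1286  0.048 ]
R
[[ 76  75  74  76  79  74  70  69  71  79  85  78  74  81  78  84  78  81  74  79  79  81  76  81  80  85  90  92  98 101]
 [102 103 102 105 100 102 101 101  98 102 104 101 103 101 103 101 100  97 101 100  83  83  81  78  82  84  89  98 101 104]
 [195 196 195 199 199 197 199 199 199 196 198 198 201 198 198 198 199 201 201 201 139 123 117  82  80  80  87  94 104 106]
 [183 143 149 189 192 194 194 194 194 193 195 194 196 197 197 193 195 200 198 194 136 124 117  85  84  86  90 105 148 152]
 [174 152 145 186 190 188 190 189 190 191 188 192 188 184 172 171 180 218 198 146 124 114 110 101  99 100 100 109 157 166]
 [217 212 197 199 200 199 201 199 201 200 198 194 177 166 178 216 228 242 241 175 138 130 117  94  97  95  93 103 154 165]
 [215 203 200 202 201 201 200 199 200 197 183 178 193 231 234 248 252 248 245 215 148 129 126  93  95 102  96 101 162 166]
 [198 195 197 197 198 197 195 196 197 199 206 210 220 255 255 255 251 247 246 239 167 126 122  97  98 102  97 108 156 164]
 [196 195 197 196 197 198 197 198 198 205 224 22
[... 5302 characters left out ...]
129 133 129 158 179 181 178 171 168 159 127 101  84  84  84  84]
 [ 14  11  39 123 135 131 127 130 126 129 129 130 131 131 134 131 131 130 137 141 138 139 138 128  94  85  91  83  92  91]
 [  9   9  44 120 128 130 128 129 131 129 131 132 131 132 132 129 133 128 127 135 127 126 129 113  79  75  85  83  86  82]
 [ 55  66 109 132 129 128 130 130 134 128 127 131 132 134 132 130 129 131 134 133 131 136 131 104  79  79  79  82  78  82]
 [124 126 135 136 133 131 128 132 131 133 128 129 131 132 130 130 131 135 129 132 133 130 130 105  76  77  78  79  85  83]]
164 297 304; 165 292 305; 166 292 305; 167 292 305; 168 292 305; 169 292 305; 170 292 305; 171 292 304; 172 292 304; 173 292 303; 174 293 295;
```

```bash
python3 - <<'E'
from h import *
np.set_printoptions(precision=4,suppress=True,linewidth=220)
t=cv2.imread('pics/top0.png')[:,:,::-1].copy();h=cv2.cvtColor(t,cv2.COLOR_RGB2HSV)
m=((t[...,0]>238)&(h[...,1]>165));k=np.zeros_like(m);k[224:250,424:444]=1;m&=k
y,x=np.nonzero(m);W=np.array([plane('top',(a,b),.126)[:2] for a,b in zip(x,y)]);mu=W.mean(0)
w,V=np.linalg.eigh(np.cov((W-mu).T));v=V[:,1];print('handle top',mu,np.sqrt(12*w),np.degrees(np.arctan2(v[1],v[0])))
r=cv2.minAreaRect(np.array(W*1000,np.float32));print(r)
print('hole',plane('top',(423,239.3),.04))
print('side predicted centre handle', proj('side',[[*mu,.126],[*mu,.094]]))
E
python3 -c "
from h import *
plan([(.478,-.436,.18,0)])"
```

```text
handle top [ 0.4772 -0.4415] [0.0148 0.0432] -154.67887647660433
((476.5773620605469, -441.5164794921875), (42.548797607421875, 14.166611671447754), 24.19014549255371)
hole [ 0.4773 -0.4432  0.04  ]
side predicted centre handle [[299.0259 164.9518]
 [298.6257 174.071 ]]
t 8.33 pos [ 0.5042 -0.2739  0.1942] yaw 95.33 F [ 0.2  0.1 -0.7] T [ 0.05  0.03 -0.01] q6 -2.26 w 0.995
-> (0.478, -0.436, 0.18, 0)
   [0.0027, -0.0106, 0.0009, 0, 0, np.float64(1.059)]
   [0.0016, -0.0108, 0.0009, 0, 0, np.float64(1.059)]
   [0.0003, -0.0109, 0.0009, 0, 0, np.float64(1.059)]
   [-0.0009, -0.0109, 0.0009, 0, 0, np.float64(1.059)]
   [-0.0021, -0.0108, 0.0009, 0, 0, np.float64(1.059)]
   [-0.0033, -0.0105, 0.0009, 0, 0, np.float64(1.059)]
   [-0.0044, -0.01, 0.0009, 0, 0, np.float64(1.059)]
   [-0.0055, -0.0095, 0.0009, 0, 0, np.float64(1.059)]
   [-0.0065, -0.0088, 0.0009, 0, 0, np.float64(1.059)]
   [-0.0074, -0.008, 0.0009, 0, 0, np.float64(1.059)]
   [-0.0083, -0.0072, 0.0009, 0, 0, np.float64(1.059)]
   [-0.009, -0.0062, 0.0009, 0, 0, np.float64(1.059)]
   [-0.0096, -0.0052, 0.0009, 0, 0, np.float64(1.059)]
   [-0.0102, -0.0041, 0.0009, 0, 0, np.float64(1.059)]
   [-0.0105, -0.0029, 0.0009, 0, 0, np.float64(1.059)]
```

apply_moves([
  [[0.009,-0.027,0,0,0,-0.55,0.085],[0.006,-0.028,0,0,0,-0.55,0.085],[0.004,-0.028,0,0,0,-0.55,0.085],[0.002,-0.028,0.005,0,0,-0.55,0.085],[0,-0.028,0.005,0,0,-0.55,0.085],[-0.002,-0.028,0.005,0,0,-0.53,0.085],[0,0,0,0,0,0,0.085],[0,0,0,0,0,0,0.085]],
])

```text
time_s: 9.0
tool_pos: [0.5251, -0.4372, 0.1784]
ee_rot: [-0.217, 0.976, 0.001, -0.001]
ft_force: [-0.4, -0.4, 0.8]
grip_width: 0.992
```

```bash
python3 -c "
from h import *
plan([(.4772,-.442,.145,115)])"
```

```text
t 9.0 pos [ 0.5251 -0.4372  0.1784] yaw 115.03 F [-0.4 -0.4  0.8] T [ 0.01 -0.   -0.02] q6 -2.78 w 0.992
-> (0.4772, -0.442, 0.145, 115)
   [0.0227, 0.008, 0.0167, 0, 0, np.float64(0.003)]
   [0.0227, 0.008, 0.0167, 0, 0, np.float64(0.003)]
```

apply_moves([
  [[0.023,0.008,0.01,0,0,0,0.085],[0.0225,0.008,0.01,0,0,0,0.085],[0,0,0.01,0,0,0,0.085],[0,0,0,0,0,0,0.085],[0,0,0,0,0,0,0.085]],
])

```text
time_s: 9.42
tool_pos: [0.477, -0.4412, 0.1495]
ee_rot: [-0.217, 0.976, 0.001, -0.0]
ft_force: [0.0, -0.0, 0.0]
grip_width: 0.998
```

```bash
python3 -c "
from h import *
plan([(.4772,-.442,.109,115)])
s=camera('side');o=cv2.resize(s[130:220,250:350],(666,600),interpolation=3);cv2.imwrite('pics/k1.png',o[:,:,::-1])"
```

```text
t 9.42 pos [ 0.477  -0.4412  0.1495] yaw 115.07 F [ 0. -0.  0.] T [-0.05  0.01  0.03] q6 -2.84 w 0.998
-> (0.4772, -0.442, 0.109, 115)
   [0.0001, -0.0004, 0.0203, 0, 0, np.float64(0.006)]
   [0.0001, -0.0004, 0.0203, 0, 0, np.float64(0.006)]
```

View pics/k1.png

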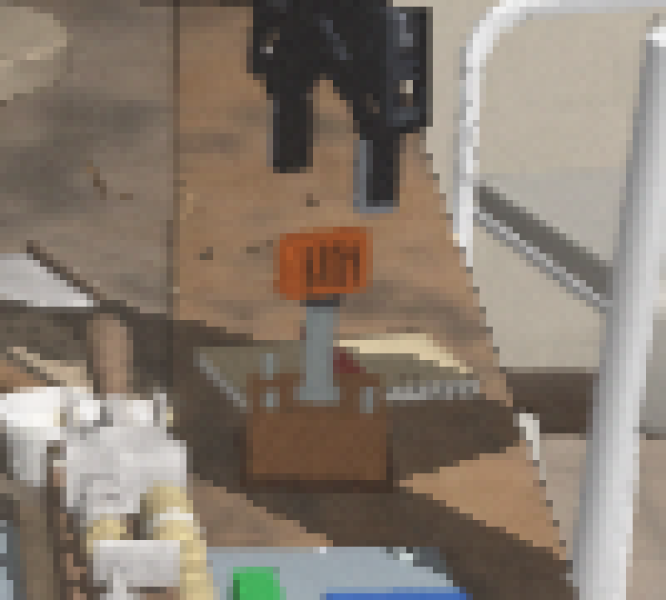

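The key stands upright in its stand (handle at crop (322,265)), fingers straddling at (292,130) and (376,170). Check projection of the finger midpoint.

```bash
python3 -c "
from h import *
_,p,a=pose();Y=yawR(a)[:,1]
for P in (p+Y*.048+[0,0,-.002],p-Y*.048+[0,0,-.002],p): print((proj('side',P)[0]-[250,130]+.5)*6.66)
print((proj('side',[.4772,-.4415,.110])[0]-[250,130]+.5)*6.66)
"
```

```text
[376.74008386 215.73887386]
[287.55391502 171.11657602]
[331.08532764 188.94261119]
[328.43932056 266.58716861]
```

apply_moves([
  [[-0.0015,0,0.014,0,0,0,0.085],[0,0,0.014,0,0,0,0.085],[0,0,0.0125,0,0,0,0.085],[0,0,0,0,0,0,0.085],[0,0,0,0,0,0,0.04],[0,0,0,0,0,0,0.012],[0,0,0,0,0,0,0.005],[0,0,0,0,0,0,0.005]],
], grip_force=30)

```text
time_s: 10.13
tool_pos: [0.4785, -0.4427, 0.1101]
ee_rot: [-0.217, 0.976, -0.001, 0.0]
ft_force: [-0.2, -0.8, 0.4]
grip_width: 0.452
```

apply_moves([
  [[0,0,0,0,0,0,0.005],[0,0,0,0,0,0,0.005],[0,0,0,0,0,0,0.005],[0,0,0,0,0,0,0.005]],
], grip_force=80)

```text
time_s: 10.47
tool_pos: [0.4785, -0.4428, 0.1101]
ee_rot: [-0.217, 0.976, -0.001, 0.0]
ft_force: [1.0, -1.5, 1.9]
grip_width: 0.199
```

```bash
python3 -c "
from h import *
plan([(.4772,-.442,.18,115)])"
```

```text
t 10.47 pos [ 0.4785 -0.4428  0.1101] yaw 115.02 F [ 1.  -1.5  1.9] T [-0.27 -0.09 -0.  ] q6 -2.84 w 0.199
-> (0.4772, -0.442, 0.18, 115)
   [0.0003, 0.0004, -0.0233, 0, 0, np.float64(0.001)]
   [0.0003, 0.0004, -0.0233, 0, 0, np.float64(0.001)]
   [0.0003, 0.0004, -0.0233, 0, 0, np.float64(0.001)]
```

apply_moves([
  [[0,0,-0.01,0,0,0,0.005],[0,0,-0.02,0,0,0,0.005],[0,0,-0.025,0,0,0,0.005],[0,0,-0.015,0,0,0,0.005],[0,0,0,0,0,0,0.005],[0,0,0,0,0,0,0.005],[0,0,0,0,0,0,0.005]],
])

```text
time_s: 11.05
tool_pos: [0.4775, -0.4414, 0.1777]
ee_rot: [-0.217, 0.976, 0.001, -0.001]
ft_force: [-0.6, -0.0, -2.3]
grip_width: 0.2
```

```bash
python3 -c "
from h import *
plan([(.457,-.1277,.18,115)])
s=camera('side');cv2.imwrite('pics/rawk.png',s[:,:,::-1])"
```

```text
t 11.05 pos [ 0.4775 -0.4414  0.1777] yaw 115.03 F [-0.6 -0.  -2.3] T [0.02 0.01 0.02] q6 -2.84 w 0.2
-> (0.457, -0.1277, 0.18, 115)
   [-0.0114, 0.0293, -0.0002, 0, 0, np.float64(0.0)]
   [-0.0114, 0.0293, -0.0002, 0, 0, np.float64(0.0)]
   [-0.0114, 0.0293, -0.0002, 0, 0, np.float64(0.0)]
   [-0.0114, 0.0293, -0.0002, 0, 0, np.float64(0.0)]
   [-0.0114, 0.0293, -0.0002, 0, 0, np.float64(0.0)]
   [-0.0114, 0.0293, -0.0002, 0, 0, np.float64(0.0)]
   [-0.0114, 0.0293, -0.0002, 0, 0, np.float64(0.0)]
   [-0.0114, 0.0293, -0.0002, 0, 0, np.float64(0.0)]
   [-0.0114, 0.0293, -0.0002, 0, 0, np.float64(0.0)]
   [-0.0114, 0.0293, -0.0002, 0, 0, np.float64(0.0)]
```

apply_moves([
  [[-0.0115,0.0295,0,0,0,0,0.005],[-0.0115,0.0295,0,0,0,0,0.005],[-0.0115,0.0295,0,0,0,0,0.005],[-0.0115,0.029,0,0,0,0,0.005],[-0.0115,0.029,0,0,0,0,0.005],[-0.0115,0.029,0,0,0,0,0.005],[-0.0115,0.0295,0,0,0,0,0.005],[-0.0115,0.0295,0,0,0,0,0.005]],
])

```text
time_s: 11.77
tool_pos: [0.461, -0.1888, 0.1772]
ee_rot: [-0.216, 0.976, 0.001, -0.001]
ft_force: [0.8, 0.5, -1.6]
grip_width: 0.198
```

apply_moves([
  [[-0.0115,0.0295,0,0,0,0,0.005],[-0.011,0.029,0,0,0,0,0.005],[0,0,0.01,0,0,0,0.005],[0,0,0,0,0,0,0.005],[0,0,0,0,0,0,0.005],[0,0,0,0,0,0,0.005]],
])

```text
time_s: 12.27
tool_pos: [0.4576, -0.1288, 0.1686]
ee_rot: [-0.216, 0.976, 0.0, -0.001]
ft_force: [0.3, -0.4, -0.8]
grip_width: 0.192
```

```bash
python3 -c "
from h import *
plan([(.457,-.1277,.16,115)])
s=camera('side');t=camera('top');cv2.imwrite('pics/rawk2.png',s[:,:,::-1])
_,p,a=pose();print('pred tip & shank',proj('side',[p-[0,0,.1],p-[0,0,.066],p-[0,0,.03]]))
o=np.zeros((600,800,3),np.uint8)
o[:,:400]=cv2.resize(s[165:255,280:340],(400,600),interpolation=3);o[:,400:]=cv2.resize(t[190:280,270:330],(400,600),interpolation=3)
cv2.imwrite('pics/k2.png',o[:,:,::-1])"
```

```text
t 12.27 pos [ 0.4576 -0.1288  0.1686] yaw 114.98 F [ 0.3 -0.4 -0.8] T [-0.   -0.01  0.01] q6 -2.39 w 0.192
-> (0.457, -0.1277, 0.16, 115)
   [0.0001, 0.0013, 0.0086, 0, 0, np.float64(-0.004)]
pred tip & shank [[310.69537875 214.77345302]
 [311.34688642 203.19585387]
 [312.0521136  190.67135847]]
```

View pics/k2.png

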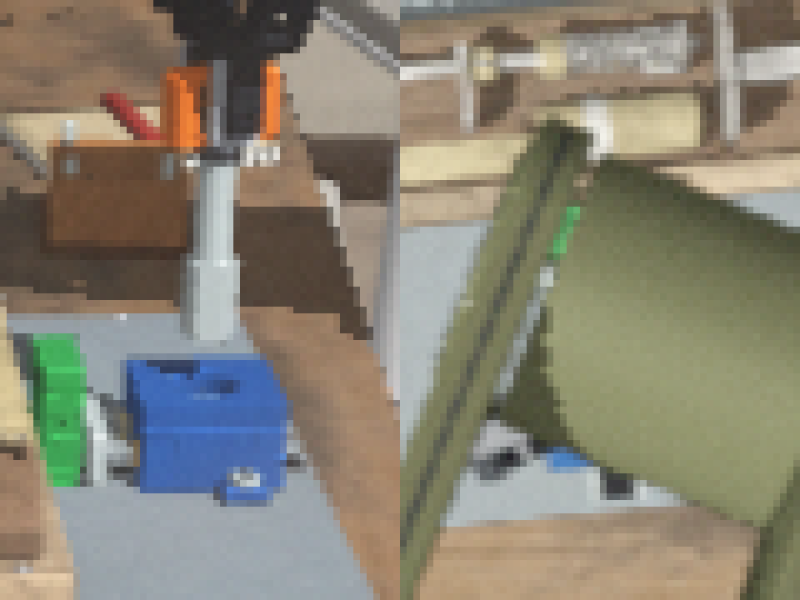

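Key hex end at crop (214,300), directly above the well (212,382) to ~1 mm. Descend gently.

apply_moves([
  [[0,0.001,0.008,0,0,0,0.005],[0,0,0.008,0,0,0,0.005],[0,0,0.003,0,0,0,0.005],[0,0,0.002,0,0,0,0.005],[0,0,0.002,0,0,0,0.005],[0,0,0,0,0,0,0.005],[0,0,0,0,0,0,0.005]],
])

```text
time_s: 12.95
tool_pos: [0.4575, -0.1274, 0.1462]
ee_rot: [-0.217, 0.976, 0.0, 0.0]
ft_force: [0.4, -0.6, -2.9]
grip_width: 0.196
```

apply_moves([
  [[0,0,0.002,0,0,0,0.005],[0,0,0.002,0,0,0,0.005],[0,0,0,0,0,0,0.005],[0,0,0,0,0,0,0.005]],
])

```text
time_s: 13.28
tool_pos: [0.4574, -0.1273, 0.1421]
ee_rot: [-0.217, 0.976, 0.0, -0.0]
ft_force: [-0.0, -0.1, -2.7]
grip_width: 0.196
```

Tip is inside the well, with no side contact. Continue to the screw head.

apply_moves([
  [[0,0,0.002,0,0,0,0.005],[0,0,0.001,0,0,0,0.005],[0,0,0.001,0,0,0,0.005],[0,0,0,0,0,0,0.005],[0,0,0,0,0,0,0.005]],
])

```text
time_s: 13.7
tool_pos: [0.4574, -0.1273, 0.1381]
ee_rot: [-0.217, 0.976, 0.0, -0.0]
ft_force: [0.2, -0.4, -1.6]
grip_width: 0.195
```

apply_moves([
  [[0,0,0.001,0,0,0,0.005],[0,0,0.001,0,0,0,0.005],[0,0,0.001,0,0,0,0.005],[0,0,0,0,0,0,0.005],[0,0,0,0,0,0,0.005]],
])

```text
time_s: 14.12
tool_pos: [0.4577, -0.1274, 0.1358]
ee_rot: [-0.217, 0.976, -0.0, 0.0]
ft_force: [-1.0, 0.7, 2.1]
grip_width: 0.197
```

Contact at z≈0.136: the nose is 2 mm into the socket, the hex rides on the rim. Press lightly and turn to feel for the flats.

apply_moves([
  [[0,0,0.0006,0,0,0.4,0.005],[0,0,0,0,0,0.4,0.005],[0,0,0,0,0,0.4,0.005],[0,0,0,0,0,0.4,0.005],[0,0,0,0,0,0.4,0.005],[0,0,0,0,0,0.4,0.005]],
])

```text
time_s: 14.62
tool_pos: [0.4584, -0.1273, 0.1357]
ee_rot: [-0.092, 0.996, -0.0, 0.001]
ft_force: [0.4, 2.1, 3.4]
grip_width: 0.193
```

apply_moves([
  [[0,0,0,0,0,0.4,0.005],[0,0,0,0,0,0.4,0.005],[0,0,0,0,0,0.4,0.005],[0,0,0,0,0,0.4,0.005],[0,0,0,0,0,0.4,0.005],[0,0,0,0,0,0.4,0.005]],
])

```text
time_s: 15.12
tool_pos: [0.4586, -0.1273, 0.1357]
ee_rot: [0.034, 0.999, 0.0, 0.002]
ft_force: [0.3, 0.7, 2.0]
grip_width: 0.198
```

apply_moves([
  [[0,0,0.001,0,0,0.4,0.005],[0,0,0,0,0,0.4,0.005],[0,0,0,0,0,0.4,0.005],[0,0,0,0,0,0.4,0.005],[0,0,0,0,0,0.4,0.005],[0,0,0,0,0,0.4,0.005]],
])

```text
time_s: 15.62
tool_pos: [0.4589, -0.1275, 0.1355]
ee_rot: [0.159, 0.987, 0.0, 0.002]
ft_force: [-0.8, 1.3, 6.8]
grip_width: 0.192
```

apply_moves([
  [[0,0,0,0,0,0.4,0.005],[0,0,0,0,0,0.4,0.005],[0,0,0,0,0,0.4,0.005],[0,0,0,0,0,0.4,0.005],[0,0,0,0,0,0.4,0.005],[0,0,0,0,0,0.4,0.005]],
])

```text
time_s: 16.12
tool_pos: [0.4589, -0.1275, 0.1356]
ee_rot: [0.281, 0.96, 0.0, 0.002]
ft_force: [-1.1, 1.4, 7.1]
grip_width: 0.199
```

```bash
python3 -c "
from h import *
plan([(.457,-.1277,.1340,45)])"|head -1
```

```text
t 16.12 pos [ 0.4589 -0.1275  0.1356] yaw 57.3 F [-1.1  1.4  7.1] T [0.43 0.04 0.08] q6 -1.38 w 0.199
```

No drop over a full 58°, so it is likely off-axis by more than the 0.5 mm the hex allows. Feel the side walls to centre: unload slightly and probe ±x, ±y of the tool.

apply_moves([
  [[0,0,-0.0015,0,0,0,0.005],[0,0,0,0,0,0,0.005],[0,0,0,0,0,0,0.005]],
])

```text
time_s: 16.37
tool_pos: [0.4581, -0.1276, 0.1357]
ee_rot: [0.28, 0.96, 0.0, 0.001]
ft_force: [0.5, 0.4, 3.1]
grip_width: 0.201
```

apply_moves([
  [[0.0015,0,0,0,0,0,0.005],[0.0015,0,0,0,0,0,0.005],[0,0,0,0,0,0,0.005],[0,0,0,0,0,0,0.005]],
])

```text
time_s: 16.7
tool_pos: [0.4563, -0.1265, 0.1359]
ee_rot: [0.28, 0.96, -0.001, 0.002]
ft_force: [5.9, -2.3, 1.9]
grip_width: 0.196
```

apply_moves([
  [[-0.003,0,0,0,0,0,0.005],[-0.0015,0,0,0,0,0,0.005],[-0.0015,0,0,0,0,0,0.005],[0,0,0,0,0,0,0.005],[0,0,0,0,0,0,0.005]],
])

```text
time_s: 17.12
tool_pos: [0.4587, -0.1281, 0.1354]
ee_rot: [0.281, 0.96, 0.001, -0.003]
ft_force: [-3.2, 2.7, 9.6]
grip_width: 0.196
```

apply_moves([
  [[0.003,0,0,0,0,0,0.005],[0,0.0015,0,0,0,0,0.005],[0,0.0015,0,0,0,0,0.005],[0,0,0,0,0,0,0.005],[0,0,0,0,0,0,0.005]],
])

```text
time_s: 17.53
tool_pos: [0.4585, -0.1259, 0.1357]
ee_rot: [0.28, 0.96, -0.002, -0.001]
ft_force: [-2.0, -3.9, 6.2]
grip_width: 0.196
```

apply_moves([
  [[0,-0.003,0,0,0,0,0.005],[0,-0.0015,0,0,0,0,0.005],[0,-0.0015,0,0,0,0,0.005],[0,0,0,0,0,0,0.005],[0,0,0,0,0,0,0.005]],
])

```text
time_s: 17.95
tool_pos: [0.4568, -0.1285, 0.1357]
ee_rot: [0.281, 0.96, 0.002, 0.001]
ft_force: [4.1, 6.1, 4.2]
grip_width: 0.198
```

apply_moves([
  [[0,0.003,0,0,0,0,0.005],[0,0,0,0,0,0,0.005],[0,0,0,0,0,0,0.005]],
])

```text
time_s: 18.2
tool_pos: [0.4576, -0.1273, 0.1356]
ee_rot: [0.28, 0.96, -0.0, -0.0]
ft_force: [0.4, -0.2, 4.9]
grip_width: 0.199
```

Centred now within ~0.3 mm (wall contacts symmetric). Repeat the angular feel, turning back this time to keep wrist range.

apply_moves([
  [[0,0,0.0005,0,0,-0.4,0.005],[0,0,0,0,0,-0.4,0.005],[0,0,0,0,0,-0.4,0.005],[0,0,0,0,0,-0.4,0.005],[0,0,0,0,0,-0.4,0.005]],
])

```text
time_s: 18.62
tool_pos: [0.4576, -0.1271, 0.1354]
ee_rot: [0.178, 0.984, 0.0, -0.0]
ft_force: [0.1, 1.1, 6.7]
grip_width: 0.194
```

apply_moves([
  [[0,0,0,0,0,-0.4,0.005],[0,0,0,0,0,-0.4,0.005],[0,0,0,0,0,-0.4,0.005],[0,0,0,0,0,-0.4,0.005],[0,0,0,0,0,-0.4,0.005]],
])

```text
time_s: 19.03
tool_pos: [0.4574, -0.1269, 0.1351]
ee_rot: [0.074, 0.997, 0.001, -0.001]
ft_force: [1.4, 1.7, 4.5]
grip_width: 0.198
```

apply_moves([
  [[0,0,0.0005,0,0,-0.4,0.005],[0,0,0,0,0,-0.4,0.005],[0,0,0,0,0,-0.4,0.005],[0,0,0,0,0,-0.4,0.005]],
])

```text
time_s: 19.37
tool_pos: [0.457, -0.1268, 0.133]
ee_rot: [-0.01, 1.0, 0.001, -0.001]
ft_force: [4.0, 0.7, -2.5]
grip_width: 0.197
```

apply_moves([
  [[0,0,0,0,0,-0.4,0.005],[0,0,0,0,0,-0.4,0.005],[0,0,0,0,0,-0.4,0.005],[0,0,0,0,0,-0.4,0.005]],
])

```text
time_s: 19.7
tool_pos: [0.4571, -0.127, 0.133]
ee_rot: [-0.093, 0.996, 0.001, -0.0]
ft_force: [3.9, 0.3, -1.3]
grip_width: 0.193
```

```bash
python3 -c "
from h import *
plan([(.457,-.1277,.1340,45)])"|head -1
```

```text
t 19.7 pos [ 0.4571 -0.127   0.133 ] yaw 100.72 F [ 3.9  0.3 -1.3] T [ 0.06 -0.83 -0.12] q6 -2.14 w 0.193
```

Dropped into the hex (z 0.133, load gone). Seat deeper.

apply_moves([
  [[0,0,0.002,0,0,0,0.005],[0,0,0.002,0,0,0,0.005],[0,0,0.002,0,0,0,0.005],[0,0,0,0,0,0,0.005],[0,0,0,0,0,0,0.005]],
])

```text
time_s: 20.12
tool_pos: [0.4577, -0.1272, 0.1291]
ee_rot: [-0.092, 0.996, 0.0, -0.0]
ft_force: [-0.0, 1.9, 8.5]
grip_width: 0.194
```

```bash
python3 -c "
from h import *
plan([(.457,-.1277,.1255,100)])"|head -1
```

```text
t 20.12 pos [ 0.4577 -0.1272  0.1291] yaw 100.54 F [-0.   1.9  8.5] T [ 0.51  0.05 -0.01] q6 -2.14 w 0.194
```

apply_moves([
  [[0,0,0,0,0,0.5,0.005],[0,0,0,0,0,1,0.005],[0,0,0,0,0,1,0.005],[0,0,0,0,0,1,0.005],[0,0,0,0,0,1,0.005],[0,0,0,0,0,1,0.005],[0,0,0,0,0,1,0.005],[0,0,0,0,0,1,0.005]],
])

```text
time_s: 20.78
tool_pos: [0.4578, -0.1272, 0.1274]
ee_rot: [0.298, 0.954, 0.0, 0.0]
ft_force: [4.8, 0.7, -1.5]
grip_width: 0.199
```

apply_moves([
  [[0,0,0,0,0,1,0.005],[0,0,0,0,0,1,0.005],[0,0,0,0,0,1,0.005],[0,0,0,0,0,1,0.005],[0,0,0,0,0,1,0.005],[0,0,0,0,0,1,0.005],[0,0,0,0,0,1,0.005],[0,0,0,0,0,0.5,0.005]],
])

```text
time_s: 21.45
tool_pos: [0.4581, -0.1277, 0.1274]
ee_rot: [0.64, 0.768, 0.0, 0.001]
ft_force: [6.6, -0.8, -3.7]
grip_width: 0.196
```

```bash
cat > jaw.py <<'E'
from h import *
# jaw front edge / packer edges in side view near end
plan([(.457,-.1277,.1255,10)])
s=camera('side').astype(int);np.set_printoptions(linewidth=200)
for v in (231,232,233,234): print(v,(s[v,282:300,1]-s[v,282:300,0]),s[v,282:300].mean(1).astype(int))
E
python3 jaw.py
```

```text
t 21.45 pos [ 0.4581 -0.1277  0.1274] yaw 10.34 F [ 6.6 -0.8 -3.7] T [-0.37 -1.4   0.1 ] q6 -0.56 w 0.196
-> (0.457, -0.1277, 0.1255, 10)
   [0.0002, -0.001, 0.0019, 0, 0, np.float64(0.057)]
231 [-15 -19 -22   2 103  89  93 101 103  85  13  10  11   5   8   7   7  -1] [120 124 151 149 106  93  98 105 107 109 136 209 195 128 161 162 145  81]
232 [-11 -16 -27 -12  59  99 101  99 100  85  14   9   7   5   6   9  10  -4] [ 69  87 130 140 122 103 103 105 105 107 135 205 196 146 166 189 189 119]
233 [-13 -17 -30 -12  55  99 100 102 101  84  13  11  10   5   8   7   7  -3] [ 65  82 123 132 126 103 106 106 106 106 137 203 191 136 165 164 151 101]
234 [-30 -31 -30 -26  -1 100 101 100 102  80  11  10   7   3   7   8   4  -8] [123 128 127 139 149 102 102 106 104 109 139 198 185 114 152 142 128  87]
```

Jaw has closed ~4 mm and nearly meets the packer. Relieve the side force and continue with the next quarter turn, in two halves.

apply_moves([
  [[0,0.0015,0,0,0,0,0.005],[0,0,0,0,0,1,0.005],[0,0,0,0,0,1,0.005],[0,0,0,0,0,1,0.005],[0,0,0,0,0,1,0.005],[0,0,0,0,0,1,0.005],[0,0,0,0,0,1,0.005],[0,0,0,0,0,1,0.005]],
])

```text
time_s: 22.17
tool_pos: [0.4584, -0.1281, 0.1274]
ee_rot: [0.873, 0.488, -0.001, 0.001]
ft_force: [3.3, -4.1, -1.1]
grip_width: 0.197
```

```bash
python3 jaw.py
```

```text
t 22.17 pos [ 0.4584 -0.1281  0.1274] yaw -31.65 F [ 3.3 -4.1 -1.1] T [-1.03 -0.54  0.18] q6 0.17 w 0.197
-> (0.457, -0.1277, 0.1255, 10)
   [-0.0001, -0.0002, 0.0003, 0, 0, np.float64(-0.992)]
   [-0.0, -0.0002, 0.0003, 0, 0, np.float64(-0.992)]
   [-0.0, -0.0002, 0.0003, 0, 0, np.float64(-0.992)]
   [0.0, -0.0002, 0.0003, 0, 0, np.float64(-0.992)]
   [0.0, -0.0002, 0.0003, 0, 0, np.float64(-0.992)]
   [0.0, -0.0002, 0.0003, 0, 0, np.float64(-0.992)]
   [0.0001, -0.0002, 0.0003, 0, 0, np.float64(-0.992)]
231 [-14 -16 -22  -4  82  91  93 102  96  48   8  11   9   6   9   9  10  -3] [119 126 155 151  89  95  94 106 100 101 162 210 198 137 168 163 132  80]
232 [-11 -18 -28  -3  97 100 100 101 101  73   8  11   9   5   9  10   8  -2] [ 70  88 132 139 103 104 103 104 103 119 167 203 186 120 194 178 187 119]
233 [-12 -17 -27  -8  57 102 101 102 100  75  11  10   8   2   6   5   8  -2] [ 64  83 126 136 126 104 105 104 106 121 166 205 184 116 162 150 154 101]
234 [-31 -31 -28 -12  56 102 101 101 101  74  11  10   9   1   3   5   4  -9] [124 127 128 137 126 103 105 106 105 122 167 199 183  76 103 125 120  87]
```

apply_moves([
  [[0,0,0,0,0,1,0.005],[0,0,0,0,0,1,0.005],[0,0,0,0,0,1,0.005],[0,0,0,0,0,1,0.005],[0,0,0,0,0,1,0.005],[0,0,0,0,0,1,0.005],[0,0,0,0,0,1,0.005],[0,0,0,0,0,1,0.005]],
])

```text
time_s: 22.88
tool_pos: [0.4579, -0.1283, 0.1274]
ee_rot: [0.996, 0.092, -0.002, 0.001]
ft_force: [0.7, -5.6, -1.5]
grip_width: 0.195
```

```bash
python3 jaw.py
```

```text
t 22.88 pos [ 0.4579 -0.1283  0.1274] yaw -79.49 F [ 0.7 -5.6 -1.5] T [-1.39 -0.05  0.19] q6 1.01 w 0.195
-> (0.457, -0.1277, 0.1255, 10)
   [-0.0001, -0.0001, 0.0001, 0, 0, np.float64(-1.065)]
   [-0.0, -0.0001, 0.0001, 0, 0, np.float64(-1.065)]
   [-0.0, -0.0001, 0.0001, 0, 0, np.float64(-1.065)]
   [-0.0, -0.0001, 0.0001, 0, 0, np.float64(-1.065)]
   [-0.0, -0.0001, 0.0001, 0, 0, np.float64(-1.065)]
   [-0.0, -0.0001, 0.0001, 0, 0, np.float64(-1.065)]
   [-0.0, -0.0001, 0.0001, 0, 0, np.float64(-1.065)]
   [-0.0, -0.0001, 0.0001, 0, 0, np.float64(-1.065)]
   [0.0, -0.0001, 0.0001, 0, 0, np.float64(-1.065)]
   [0.0, -0.0001, 0.0001, 0, 0, np.float64(-1.065)]
   [0.0, -0.0001, 0.0001, 0, 0, np.float64(-1.065)]
   [0.0, -0.0001, 0.0001, 0, 0, np.float64(-1.065)]
   [0.0, -0.0001, 0.0001, 0, 0, np.float64(-1.065)]
   [0.0, -0.0001, 0.0001, 0, 0, np.float64(-1.065)]
231 [-15 -15 -21  -5  81  91  90 101  95  47   9  11  10   5   6   9  10  -3] [116 127 153 149  89  96  97 107 102 105 169 209 197 128 143 165 131  80]
232 [-12 -17 -28  -4  97  99 101 102 102  70  11  11   9   5   8   8   7  -3] [ 71  86 130 134 105 101 104 103 103 120 168 202 187 117 200 200 185 115]
233 [-11 -16 -30  -9  59 101 101 100  99  73   9  10   9   2   6   8   6  -4] [ 65  81 126 139 124 104 105 105 106 120 170 205 184 118 162 152 151  99]
234 [-32 -31 -29 -12  53 100  99 103 109  91   9   8   8   3   4   5   5 -11] [124 125 126 137 125 103 105 102 112 142 180 199 183  85 103 125 119  88]
```

The jaw now meets the packer and has stopped moving over the last 48°. Screw turned about 1.2 rad past contact, so roughly 20 N. Ease the torque (within hex backlash) and lift the key out.

apply_moves([
  [[0,0.0012,0,0,0,-0.5,0.005],[0,0,0,0,0,0,0.005],[0,0,-0.004,0,0,0,0.005],[0,0,-0.005,0,0,0,0.005],[0,0,-0.006,0,0,0,0.005],[0,0,-0.008,0,0,0,0.005],[0,0,-0.01,0,0,0,0.005],[0,0,-0.01,0,0,0,0.005]],
])

```text
time_s: 23.6
tool_pos: [0.4592, -0.1278, 0.1724]
ee_rot: [0.993, 0.119, 0.0, -0.0]
ft_force: [0.0, 0.0, -1.7]
grip_width: 0.192
```

apply_moves([
  [[0,0,-0.015,0,0,0,0.005],[0,0,-0.005,0,0,0,0.005],[0,0,0,0,0,0,0.005],[0,0,0,0,0,0,0.005]],
])

```text
time_s: 23.93
tool_pos: [0.4594, -0.1282, 0.1917]
ee_rot: [0.993, 0.119, 0.0, 0.0]
ft_force: [-1.5, -0.4, -2.3]
grip_width: 0.197
```

```bash
python3 jaw.py | tail -4; python3 -c "
from h import *
plan([(.4785,-.4428,.185,-80)])
_,p,a=pose();print(proj('side',[p-[0,0,.1],p-[0,0,.08],p-[0,0,.03]]))
s=camera('side');t=camera('top');o=np.zeros((600,800,3),np.uint8)
o[:,:400]=cv2.resize(s[165:255,280:340],(400,600),interpolation=3);o[:,400:]=cv2.resize(t[190:280,270:330],(400,600),interpolation=3)
cv2.imwrite('pics/k3.png',o[:,:,::-1])"
```

```text
231 [-15 -15 -21  -4  80  89  91 100  94  46   9  10   9   7   9  11   9  -2] [115 123 152 146  89  94  96 105  98 102 169 206 195 126 144 162 130  77]
232 [-11 -18 -29  -3  98  98  98 101  98  69   9  12  10   4   7   8   7  -4] [ 70  85 128 134 100 103 101 105 103 120 167 199 186 116 196 197 183 115]
233 [-12 -17 -30  -9  58  98 101 100  99  73  10  12   9   4   5   4   6  -4] [ 64  83 123 136 122 103 100 101 103 119 167 201 184 117 158 149 149  98]
234 [-28 -30 -27 -13  55  99  99  99 107  91  11   8   8   1   3   5   4  -7] [123 125 126 135 125 102 104 103 107 139 175 198 181  81 101 122 117  88]
t 23.98 pos [ 0.459  -0.1281  0.1909] yaw -76.37 F [ 0.3  0.4 -1.8] T [ 0.04  0.03 -0.02] q6 0.95 w 0.198
-> (0.4785, -0.4428, 0.185, -80)
   [-0.0055, 0.031, 0.0006, 0, 0, np.float64(0.06)]
   [-0.0053, 0.0311, 0.0006, 0, 0, np.float64(0.06)]
   [-0.0051, 0.0311, 0.0006, 0, 0, np.float64(0.06)]
   [-0.0049, 0.0311, 0.0006, 0, 0, np.float64(0.06)]
   [-0.0047, 0.0312, 0.0006, 0, 0, np.float64(0.06)]
   [-0.0045, 0.0312, 0.0006, 0, 0, np.float64(0.06)]
   [-0.0043, 0.0312, 0.0006, 0, 0, np.float64(0.06)]
   [-0.0041, 0.0313, 0.0006, 0, 0, np.float64(0.06)]
   [-0.0039, 0.0313, 0.0006, 0, 0, np.float64(0.06)]
   [-0.0037, 0.0313, 0.0006, 0, 0, np.float64(0.06)]
[[310.78911493 207.56620807]
 [311.17425881 200.68967832]
 [312.15879086 183.12234019]]
```

View pics/k3.png

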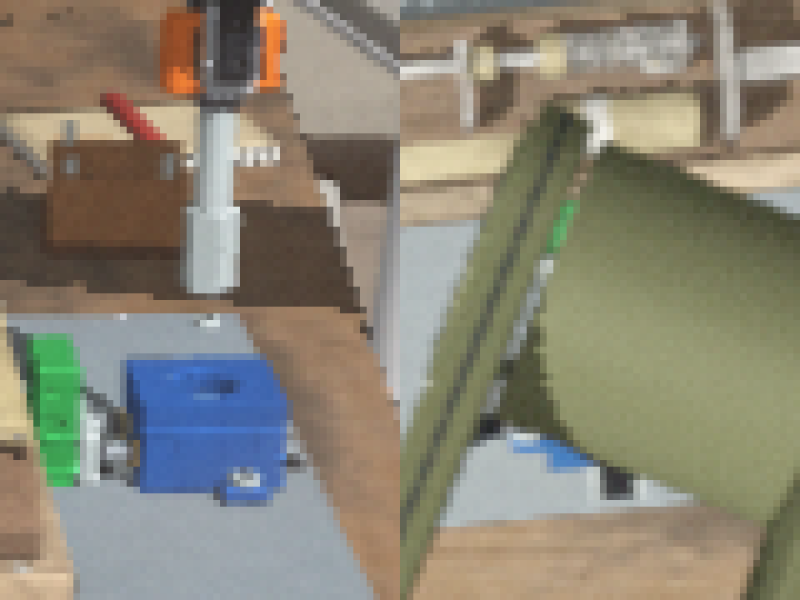

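Crop shows green packer (55,410) upright tight against jaw (92,450), key (212,250) straight in the gripper. Carry it back to the stand.

apply_moves([
  [[-0.0055,0.031,0,0,0,0,0.005],[-0.0055,0.031,0,0,0,0,0.005],[-0.0055,0.031,0,0,0,0,0.005],[-0.0055,0.031,0,0,0,0,0.005],[-0.0055,0.031,0,0,0,0,0.005],[-0.0055,0.031,0,0,0,0,0.005],[-0.0055,0.031,0,0,0,0,0.005],[-0.0055,0.031,0,0,0,0,0.005]],
])

```text
time_s: 24.75
tool_pos: [0.4743, -0.3809, 0.1898]
ee_rot: [0.993, 0.118, -0.001, -0.001]
ft_force: [0.5, -0.6, -1.1]
grip_width: 0.195
```

apply_moves([
  [[-0.0055,0.031,0,0,0,0,0.005],[-0.0055,0.031,0,0,0,0,0.005],[0,0,0,0,0,0,0.005],[0,0,0,0,0,0,0.005],[0,0,0,0,0,0,0.005]],
])

```text
time_s: 25.17
tool_pos: [0.4783, -0.4419, 0.1898]
ee_rot: [0.993, 0.118, -0.001, -0.001]
ft_force: [0.5, -0.0, -2.5]
grip_width: 0.193
```

```bash
python3 -c "
from h import *
plan([(.478,-.443,.150,-76.4)])"
```

```text
t 25.17 pos [ 0.4783 -0.4419  0.1898] yaw -76.39 F [ 0.5 -0.  -2.5] T [ 0.02 -0.07 -0.04] q6 0.5 w 0.193
-> (0.478, -0.443, 0.15, -76.4)
   [-0.0003, 0.0005, 0.0199, 0, 0, np.float64(0.001)]
   [-0.0003, 0.0005, 0.0199, 0, 0, np.float64(0.001)]
```

apply_moves([
  [[0,0.001,0.015,0,0,0,0.005],[0,0,0.015,0,0,0,0.005],[0,0,0.01,0,0,0,0.005],[0,0,0.006,0,0,0,0.005],[0,0,0.005,0,0,0,0.005],[0,0,0.005,0,0,0,0.005],[0,0,0,0,0,0,0.005],[0,0,0,0,0,0,0.005]],
])

```text
time_s: 25.83
tool_pos: [0.4791, -0.4435, 0.135]
ee_rot: [0.993, 0.119, 0.0, 0.0]
ft_force: [0.3, 0.6, -2.6]
grip_width: 0.194
```

apply_moves([
  [[0,0,0.005,0,0,0,0.005],[0,0,0.005,0,0,0,0.005],[0,0,0.005,0,0,0,0.005],[0,0,0.004,0,0,0,0.005],[0,0,0,0,0,0,0.005],[0,0,0,0,0,0,0.005]],
])

```text
time_s: 26.33
tool_pos: [0.4788, -0.4435, 0.1155]
ee_rot: [0.993, 0.119, -0.0, -0.0]
ft_force: [0.4, -1.0, -2.6]
grip_width: 0.198
```

apply_moves([
  [[0,0,0.003,0,0,0,0.005],[0,0,0.002,0,0,0,0.005],[0,0,0,0,0,0,0.005],[0,0,0,0,0,0,0.005]],
])

```text
time_s: 26.67
tool_pos: [0.4789, -0.4435, 0.111]
ee_rot: [0.993, 0.119, -0.0, 0.0]
ft_force: [0.6, -1.2, -3.2]
grip_width: 0.198
```

apply_moves([
  [[0,0,0.0008,0,0,0,0.005],[0,0,0,0,0,0,0.005],[0,0,0,0,0,0,0.005]],
])

```text
time_s: 26.92
tool_pos: [0.479, -0.4435, 0.1104]
ee_rot: [0.993, 0.119, 0.0, 0.0]
ft_force: [-0.2, -0.5, -2.0]
grip_width: 0.201
```

apply_moves([
  [[0,0,0.0006,0,0,0,0.005],[0,0,0,0,0,0,0.005],[0,0,0,0,0,0,0.03],[0,0,0,0,0,0,0.05],[0,0,0,0,0,0,0.07],[0,0,0,0,0,0,0.08],[0,0,0,0,0,0,0.08],[0,0,0,0,0,0,0.08]],
], grip_force=20)

```text
time_s: 27.58
tool_pos: [0.479, -0.4434, 0.1097]
ee_rot: [0.993, 0.119, 0.0, -0.0]
ft_force: [-0.5, -0.9, 0.1]
grip_width: 0.941
```

apply_moves([
  [[0,0,0,0,0,0,0.08],[0,0,-0.02,0,0,0,0.08],[0,0,-0.03,0,0,0,0.08],[0,0,-0.035,0,0,0,0.08],[0,0,-0.035,0,0,0,0.08],[0.03,0,-0.02,0,0,0,0.08],[0.035,0,0,0,0,0,0.08],[0.035,0,0,0,0,0,0.08]],
])

```text
time_s: 28.25
tool_pos: [0.5778, -0.4208, 0.2537]
ee_rot: [0.993, 0.118, 0.002, 0.002]
ft_force: [0.3, 0.6, -0.2]
grip_width: 0.937
```

```bash
python3 jaw.py; python3 -c "
from h import *
s=camera('side');t=camera('top');o=np.zeros((600,800,3),np.uint8);cv2.imwrite('pics/rawtf.png',t[:,:,::-1])
o[:300,:400]=cv2.resize(t[175:265,235:355],(400,300),interpolation=3)
o[300:,:400]=cv2.resize(s[195:255,260:340],(400,300),interpolation=3)
o[:300,400:]=cv2.resize(t[120:270,340:540],(400,300),interpolation=3)
o[300:,400:]=cv2.resize(s[140:260,190:350],(400,300),interpolation=3)
cv2.imwrite('pics/f.png',o[:,:,::-1])"
```

```text
t 28.25 pos [ 0.5778 -0.4208  0.2537] yaw -76.47 F [ 0.3  0.6 -0.2] T [-0.01 -0.01 -0.01] q6 0.63 w 0.937
-> (0.457, -0.1277, 0.1255, 10)
   [-0.0035, -0.0224, 0.0092, 0, 0, np.float64(-1.029)]
   [-0.0011, -0.0226, 0.0092, 0, 0, np.float64(-1.029)]
   [0.0014, -0.0226, 0.0092, 0, 0, np.float64(-1.029)]
   [0.0038, -0.0223, 0.0092, 0, 0, np.float64(-1.029)]
   [0.0062, -0.0218, 0.0092, 0, 0, np.float64(-1.029)]
   [0.0085, -0.021, 0.0092, 0, 0, np.float64(-1.029)]
   [0.0107, -0.02, 0.0092, 0, 0, np.float64(-1.029)]
   [0.0128, -0.0187, 0.0092, 0, 0, np.float64(-1.029)]
   [0.0147, -0.0172, 0.0092, 0, 0, np.float64(-1.029)]
   [0.0165, -0.0155, 0.0092, 0, 0, np.float64(-1.029)]
   [0.0181, -0.0137, 0.0092, 0, 0, np.float64(-1.029)]
   [0.0194, -0.0116, 0.0092, 0, 0, np.float64(-1.029)]
   [0.0206, -0.0095, 0.0092, 0, 0, np.float64(-1.029)]
   [0.0215, -0.0072, 0.0092, 0, 0, np.float64(-1.029)]
231 [-14 -16 -20  -4  80  89  92 100  93  46   9  10   9   6   7   9  11  -2] [115 125 151 149  87  94  96 106  99 104 169 206 196 126 143 162 130  77]
232 [-10 -19 -28  -4  97  99 100 101  99  70   9   9  10   5   7   9   9  -3] [ 72  86 130 135 103 101 103 104 101 119 166 202 185 115 197 197 182 116]
233 [-12 -16 -28  -9  58 100 100 101  97  73   9  11   8   3   7   5   5  -4] [ 63  81 123 134 126 104 103 103 104 121 168 201 183 117 159 149 147 100]
234 [-30 -28 -27 -11  53 100 100  99 108  91   9   9   9  -1   4   6   4  -9] [122 124 126 137 123 101 104 103 109 139 179 198 180  81 103 124 116  86]
```

View pics/f.png

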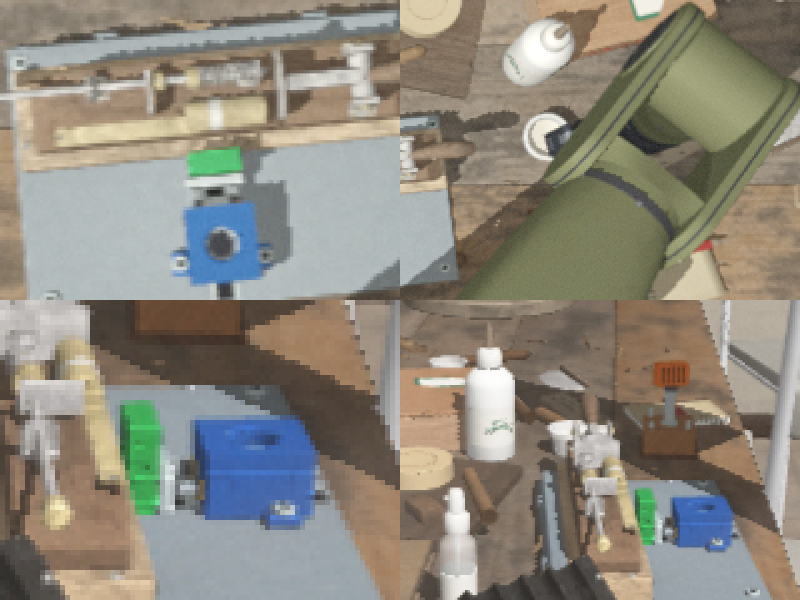

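Packer is clamped upright, the key is back upright in its stand (side crop (672,395)), and the cup and bottle are standing. The robot is clear, so I'm handing in.

```bash
python3 -c "
from station import *
print(finish_job(), get_state()['time_s'])"
```

```text
the job is handed in; nothing more can be done
the job is handed in; nothing more can be done
```

I finished the job and handed it in at about 28 s; no verdict is reported.

- **Packer:** The gap measured about 22.5 mm in both views, so I used the green 18 mm packer. It stands upright on the bed, midway along the jaw.
- **Screw:** I felt out the hex socket. The first sweep missed because the key was slightly off-centre. After centring on the well walls, the second sweep dropped in. I then turned the screw clockwise by about 180°, as one full quarter turn and then a second in two halves. About 10° of counter-clockwise turn crept in just after the key engaged.
- **Key:** It lifted out cleanly and went back in its stand.

**Last checks:**
- The jaw is against the packer, and neither moved over the last 48° of turning or after the key came out.
- I estimate the clamp force at 15–24 N from the screw angle; it was not measured directly.
- The cutter's foot edge shows no shift in the side view.
- The key is upright in its stand, the bottle and cup are standing, and the robot is touching nothing.

**Disagreements:** The two cameras differed by 1–2 mm in x. Contact forces settled that difference at the well, and the clearances absorbed it elsewhere. On the last retreat the arm moved to +x instead of the intended -x, at about 0.25 m height, and touched nothing.

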